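# Stop the belt, right the toppled jars and bottles, reset and restart

### The job

The jars and bottles on the little sorting belt have fallen over. Push the red stop mushroom fully in before touching any of them and keep it in while you handle them; stand every container upright on the belt, lid up, then twist the mushroom clockwise until it comes fully out again, let go of it and press the green start button fully in and let it go. Leave the tuna tin, the yellow tub and the screwdriver alone.

Things in the scene. Friction and masses are not known exactly. Their poses are not given: they have to be found in the camera images.
- belt_top (a point): Centre of the top face of the green conveyor belt, which stands still throughout and is firmly fixed. The belt surface is flat, 50 mm above the bench, 200 mm wide (x axis of this point) and 530 mm long (its y axis) between two low black end stops (12 mm high); no edge along the long sides; z up.
- jar1: Square glass baby-food jar with round gold-coloured twist lid, closed and full (orange food), about 160 g. Body 48 x 48 mm, 54 mm tall; lid 42 mm diameter, 14 mm high; 68 mm in all. Origin: centre of the underside (base); z axis runs from base to lid. It starts lying flat on one side on the belt, lid roughly towards the robot. May be absent.
- jar2: Square glass baby-food jar with round gold-coloured twist lid, closed and full (green food), about 160 g. Body 48 x 48 mm, 54 mm tall; lid 42 mm diameter, 14 mm high; 68 mm in all. Origin: centre of the underside (base); z axis runs from base to lid. It starts lying flat on one side on the belt, lid roughly towards the robot. May be absent.
- bottle1: Small clear square plastic bottle with pale label and blue cap, closed and full, about 120 g. Body 46 x 46 mm, 76 mm tall; then neck and cap, 29 mm diameter, 32 mm high; 108 mm in all. Origin: centre of the underside (base); z axis runs from base to cap. It starts lying flat on one side on the belt, cap roughly towards the robot. May be absent.
- bottle2: Small clear square plastic bottle with pale label and blue cap, closed and full, about 120 g. Body 46 x 46 mm, 76 mm tall; then neck and cap, 29 mm diameter, 32 mm high; 108 mm in all. Origin: centre of the underside (base); z axis runs from base to cap. It starts lying flat on one side on the belt, cap roughly towards the robot. May be absent.
- stop_top (a point): Centre of the flat top of the red stop mushroom; moves with it. Head: upright ribbed cylinder, 40 mm diameter, 20 mm high, white bar on top, on a 22 mm stem over a yellow disc. Site height above the bench: 94 mm out, 87 mm in; free space under the head: 20 mm out, 13 mm in. It is on the end nearest the robot of the fixed grey control box (220 x 110 x 50 mm high), 55 mm from its centre.
- stop (a joint): How far the mushroom is pushed in, m: 0 fully out, 0.007 fully in. About 3 to 4 N on the top pushes it straight in; it stays where it is left. Turning the head clockwise by 0.8 rad lifts it fully out.
- twist (a joint): Turn of the mushroom head, rad, clockwise seen from above, 0 to 0.9; a weak spring (0.025 N m) turns it back to 0 when let go. When in, turning lifts the head by a cam: at turn t it can be in by at most 7 mm x (1 - t/0.8), so a hand gripping it must rise along, 7 mm over 0.8 rad. Pulling it out without the twist is no reset.
- start_top (a point): Centre of the top of the green start push button (28 mm diameter) at the far end of the grey control box, 115 mm from the mushroom; it is pressed straight down.
- start (a joint): How far the start button is pushed in, m: 0 out, 0.006 fully in; a spring of about 5 N brings it back.
- tin: Tuna tin, 68 mm diameter, 38 mm high, standing on the bench beyond the belt; bystander. Origin: centre of the underside.
- tub: Yellow plastic tub, 90 mm diameter at the rim, 80 mm high, standing on the bench beyond the belt; bystander. Origin: centre of the underside.
- driver: Screwdriver lying on the bench beyond the control box; bystander. Origin: under its middle.
Things that resemble listed ones, but are neither listed nor needed, are in the scene too. Of the things like the part that bears stop_top, leave any that is turquoise; of the rest the larger one is meant.

How it is judged (in metres and radians):
On the way, in this order (a step that is already met when the one before it is completed fails the run):
1. the stop mushroom is pushed in (value of joint stop above 0.0055 m), for 0.2 s.
2. every container present stands upright on the belt, lid up, with the stop still in (angle between each of jar1, jar2, bottle1, bottle2's own z axis and vertical below 0.12 rad and x of jar1 in the frame of belt_top between -0.085 and 0.085 m and y of jar1 in the frame of belt_top between -0.24 and 0.24 m and z of jar1 in the frame of belt_top between -0.005 and 0.008 m and linear speed of each of jar1, jar2, bottle1, bottle2 below 0.03 m/s and x of jar2 in the frame of belt_top between -0.085 and 0.085 m and y of jar2 in the frame of belt_top between -0.24 and 0.24 m and z of jar2 in the frame of belt_top between -0.005 and 0.008 m and x of bottle1 in the frame of belt_top between -0.085 and 0.085 m and y of bottle1 in the frame of belt_top between -0.24 and 0.24 m and z of bottle1 in the frame of belt_top between -0.005 and 0.008 m and x of bottle2 in the frame of belt_top between -0.085 and 0.085 m and y of bottle2 in the frame of belt_top between -0.24 and 0.24 m and z of bottle2 in the frame of belt_top between -0.005 and 0.008 m and value of joint stop above 0.005 m), for 0.2 s.
3. the mushroom is twisted clockwise (at least 0.6 rad) and is out (value of joint twist above 0.6 rad and value of joint stop below 0.0025 m), for 0.1 s.
4. with the mushroom fully out and let go, the start button is pressed in (value of joint start above 0.0045 m and value of joint stop below 0.0015 m and value of joint twist below 0.25 rad), for 0.05 s.
At the end, for the whole second after the job is handed in: Every container present stands on the belt, lid up (within 0.12 rad of vertical, centre at least 15 mm inside the long edges), at rest and let go; the stop mushroom is out (within 1.5 mm) and turned back (under 0.25 rad); the start button is out (angle between each of jar1, jar2, bottle1, bottle2's own z axis and vertical below 0.12 rad and x of jar1 in the frame of belt_top between -0.085 and 0.085 m and y of jar1 in the frame of belt_top between -0.24 and 0.24 m and z of jar1 in the frame of belt_top between -0.005 and 0.008 m and linear speed of each of jar1, jar2, bottle1, bottle2 below 0.03 m/s and x of jar2 in the frame of belt_top between -0.085 and 0.085 m and y of jar2 in the frame of belt_top between -0.24 and 0.24 m and z of jar2 in the frame of belt_top between -0.005 and 0.008 m and x of bottle1 in the frame of belt_top between -0.085 and 0.085 m and y of bottle1 in the frame of belt_top between -0.24 and 0.24 m and z of bottle1 in the frame of belt_top between -0.005 and 0.008 m and x of bottle2 in the frame of belt_top between -0.085 and 0.085 m and y of bottle2 in the frame of belt_top between -0.24 and 0.24 m and z of bottle2 in the frame of belt_top between -0.005 and 0.008 m and value of joint each of stop, start below 0.0015 m and value of joint twist below 0.25 rad); the robot touches nothing.
It fails at once if a container is touched by the gripper while the stop mushroom is not pushed in (value of joint stop below 0.0035 m and (contact force between any of the arm, the fingers and jar1 above 0.5 N or contact force between any of the arm, the fingers and jar2 above 0.5 N or contact force between any of the arm, the fingers and bottle1 above 0.5 N or contact force between any of the arm, the fingers and bottle2 above 0.5 N)).
It fails at once if the tin, the tub or the screwdriver is moved more than 30 mm (distance of any of tin, tub, driver from where it was at the start of the episode above 0.03 m).
Of jar1, jar2, bottle1, bottle2 only 3 to 4 are there at a start; the rules pass over those that are not, and their reading is None.
At some moment in a run one of jar1, jar2 may be knocked a few centimetres aside while the robot is not near it.
Once in a run the grip may slacken for a moment while it holds something.
It also fails if it takes over 210 s, if anything falls off the work surface, if the arm or the gripper's body presses on something with over 40 N, if the wrist force passes 120 N, or if a joint passes its speed limit or range.

### The arm

A 6-joint arm with a two-finger parallel gripper is mounted at the origin on the work surface. World frame = base frame: x ahead of the robot, y to its left, z up, the work surface at z = 0. Lengths are in mm, angles in rad, forces in N, time in s.
With the tool pointing down it reaches from about 325 to 875 mm from the base axis. Payload 4.4 kg.
Tool frame: the origin (TCP) lies at the very end of the fingers, on their centre line; the grasp point (between the pads) lies 19 mm behind it; z points along the fingers, y is the line along which they close (so a half turn about z gives the same grasp; the last joint's range is limited). The gripper opens to 85 mm and grips with 20 to 120 N. Pads are 22 mm wide; open, the fingers measure 114 mm over their backs; the gripper's body (76 mm by 85 mm) begins 54 mm behind the grasp point. The pads swing forward as they close: fully open they stand 13 mm farther back than shut.
Start: joints at [0.958, 0.207, 1.542, -0, 1.393, -0.15], TCP at [256.721, 514.511, 231.282] pointing down, gripper open.
Joint ranges: [-2.73, 2.73], [-0.86, 2.22], [0.23, 2.46], [-1.11, 4.25], [0.08, 2.63], [-2.82, 2.82]. Speed limits (rad/s): [2.79, 2.79, 3.14, 3.14, 3.14, 3.14].

### API

Orientations are given as a 3x3 rotation matrix whose columns are the frame's x, y, z axes.
In Python, from bench import manip, optics, nets gives the robot as it stands.
- The arm moves only by the tool servo_tool, never from a script. Its argument "increments" is a list of rows, each a list of 5 numbers: the shift along the tool's x, y, z in m, then the turn about the tool's z in rad, then the opening, from 0 (shut) to 1 (fully open). A call has 1 to 5 rows; each row is the pose to reach, as a shift and turn from the pose commanded when the call began, along the tool's axes at that moment; what a row does not reach only later rows make up. A row lasts 1/12 s, in which the tool goes at most 41.7 mm and 7.16 degrees, less where a joint would pass 70% of its speed; a pose out of reach is approached as far as the arm can. A call with a gripper value outside its range is refused whole. The fingers move at their own pace and stop on an object; the grip force is fixed at half the most. Time passes only in rows, so rows that repeat a pose let the fingers close. It gives the time, the measured TCP pose, the force, the opening and the grip force at its end, in the units of the state.
- manip.get_state(): the state, without advancing time (a new reading comes with each control period).
- optics.get_image(name): name is "scene" or "side" or "wrist"; returns (picture, depth): 420x560x3 uint8, red, green, blue; 420x560 float32, mm along the optical axis (not along the pixel's ray), 0 where there is no reading.
- optics.get_calibration(name): a dict with "mtx" (3x3 intrinsics, pixels), "k1" (the pictures are not rectified: a ray, as slopes to the right and down, at radius r is drawn at 1 + k1 r^2 times it, then the intrinsics apply), "R" (3x3) and "t" (3): a world point X has camera coordinates R X + t. Camera axes: x right, y down, z forward; pixel columns grow to the right and rows downward; lengths in mm; the calibration is good to about 2 mm. A picture is of the moment at which its call begins: read the wrist's pose just before it. get_calibration takes no time and is no camera call; for the wrist camera it gives the pose at the moment of the call.
- manip.finish_job(): hands the job in; it is judged then, once.
Trained networks look in the newest picture that a camera, given by its name, has taken for a name from the list of things; names that differ only in an ending like _2 or _b are one class to them, and where a whole thing is asked for, a point or a joint stands for the part that bears it (a point fixed in the world has none). Each returns a list of dicts, best first, with "score" (0 to 1); they miss things now and then, are a little off and sometimes report something else, mostly with a low value. They report only what shows in the picture. A call takes as long as a camera call. They do not tell look-alikes from the thing itself.
- nets.cut_out(target, camera): "pixels" (420x560 bool, what is visible of it) and "point" ([row, column] in pixels, amid what is visible of it).
- nets.spot_point(target, camera): "point" ([row, column] in pixels: a listed point, or the origin of a listed thing).
The state is a dict: "time_s": time; "joint_positions": joint angles; "qvel": joint speeds; "joint_efforts": joint torques, N m; "tool_pos": TCP position; "tool_rot": TCP orientation; "wrist_force": force on the tool from outside, world axes, zero at the start; "wrist_torque": the same for the moment, N m; "width": finger opening in mm; "grasp_force": force on a finger pad.
Only numpy, scipy, OpenCV 4.12 (cv2) and the standard library are available. Lean on these libraries where they do the work, as an engineer would, in place of code of your own. Each camera call takes 0.05 s, during which the arm holds its last target. There are 200 camera calls.

## Working session

There is one attempt and no reset: what is moved stays moved. The work goes in short steps, Python scripts to look and compute and a tool call to move; the robot and the scene stay as the last step left them, time stands still between calls to the robot, and variables do not carry over. Pictures are saved under pics/ and viewed, at most 14 in all, crops included, and the job is handed in when it is done.

Besides the shell and the picture viewer there is one more tool, called after "Call:" as a command line: name --pt "numbers of a row" for each row, then --argument value for the rest. servo_tool: Moves the arm, as the interface text tells. Its arguments: {"type":"object","properties":{"increments":{"type":"array"}},"required":["increments"]}

```bash
mkdir -p pics; ls; cat > h.py <<'E'
import numpy as np, cv2
from bench import manip, optics, nets
def snap(n,f=None):
    im,d=optics.get_image(n)
    if f: cv2.imwrite('pics/'+f,im[:,:,::-1])
    return im,d
def rays(n,rc):
    c=optics.get_calibration(n);K=np.array(c['mtx'],float);k=float(np.ravel(c['k1'])[0])
    p=np.atleast_2d(rc)[:,::-1].astype(float)
    u=cv2.undistortPoints(p.reshape(-1,1,2),K,np.array([k,0,0,0.])).reshape(-1,2)
    return np.c_[u,np.ones(len(u))],np.array(c['R']),np.array(c['t']).ravel()
def world(n,rc,d):
    r,R,t=rays(n,rc);rc=np.atleast_2d(rc).astype(int)
    z=d[rc[:,0],rc[:,1]]
    return (r*z[:,None]-t)@R
def plane(n,rc,z):
    r,R,t=rays(n,rc);v=r@R;o=-R.T@t
    return o+v*((z-o[2])/v[:,2])[:,None]
def proj(n,X):
    c=optics.get_calibration(n);K=np.array(c['mtx'],float);k=float(np.ravel(c['k1'])[0])
    R=np.array(c['R']);t=np.array(c['t']).ravel()
    p=cv2.projectPoints(np.atleast_2d(X).astype(float),cv2.Rodrigues(R)[0],t,K,np.array([k,0,0,0.]))[0].reshape(-1,2)
    return p[:,::-1]
E
python3 - <<'E'
from h import *
s=manip.get_state();print(s['tool_pos'],s['tool_rot'],s['width'])
for n in ['scene','side']:
    im,d=snap(n,n+'0.png')
    for t in ['jar1','bottle1','stop_top','start_top','belt_top']:
        for x in nets.spot_point(t,n)[:5]:
            p=np.array(x['point']);i=np.clip(p.astype(int),0,[419,559])
            print(n,t,round(x['score'],2),p.round(),world(n,i,d).round())
E
```

```text
pics
[256.27425625 513.86031678 230.09117105] [[-8.94794523e-01  4.46476123e-01 -1.35380925e-03]
 [ 4.46478039e-01  8.94792510e-01 -1.92986676e-03]
 [ 3.49738943e-04 -2.33128031e-03 -9.99997221e-01]] 85.65984730627979
scene jar1 0.59 [232. 263.] [[594. 114.  78.]]
scene jar1 0.48 [314. 210.] [[818.  94.  35.]]
scene bottle1 0.85 [211. 108.] [[ 660. -278.   78.]]
scene bottle1 0.65 [228. 208.] [[621. -16.  74.]]
scene stop_top 0.8 [208. 384.] [[425. 357.  92.]]
scene stop_top 0.65 [152. 397.] [[146. 341.  91.]]
scene stop_top 0.46 [240. 467.] [[442. 547.  64.]]
scene start_top 0.58 [241. 371.] [[536. 351.  74.]]
scene start_top 0.39 [268. 456.] [[533. 532.  52.]]
scene start_top 0.39 [179. 391.] [[272. 346.  76.]]
scene belt_top 0.76 [218. 196.] [[573. -83.  49.]]
side jar1 0.81 [225. 311.] [[582.  85.  97.]]
side bottle1 0.76 [246. 336.] [[642.  29.  49.]]
side bottle1 0.62 [308. 378.] [[ 643. -292.   82.]]
side stop_top 0.68 [188. 248.] [[442. 514.  34.]]
side stop_top 0.58 [174. 244.] [[453. 714.   9.]]
side stop_top 0.4 [201. 164.] [[148. 327.  92.]]
side stop_top 0.15 [248. 332.] [[613. -32.  83.]]
side start_top 0.39 [194. 280.] [[536. 358.  75.]]
side start_top 0.37 [200. 197.] [[255. 343.  76.]]
side belt_top 0.65 [266. 332.] [[600. -72.  52.]]
```

View pics/scene0.png

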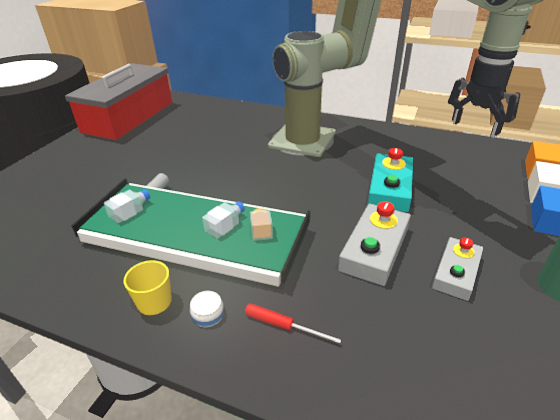

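View pics/side0.png

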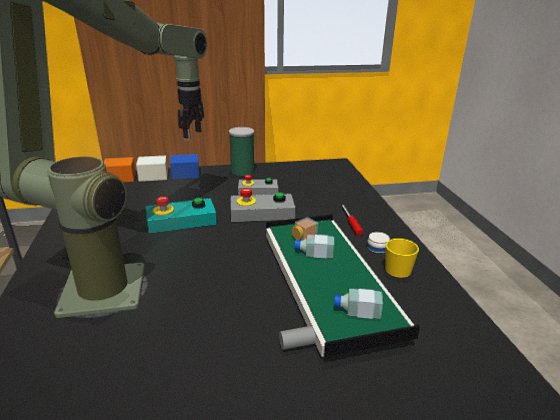

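The scene picture shows the larger grey box, with its mushroom at (208,384) and its green button at (241,371). It also shows three containers: an orange jar at (228,262) and bottles at (218,222) and (205,123). The side view agrees. Next I'll measure each of them.

```bash
cat >> h.py <<'E'
def cloud(t,n,d):
    out=[]
    for x in nets.cut_out(t,n):
        m=x['pixels']&(d>0)
        m=cv2.erode(m.astype(np.uint8),np.ones((2,2)))>0
        if m.sum()<15: continue
        out.append((x['score'],x['point'],world(n,np.argwhere(m),d)))
    return out
E
python3 - <<'E'
from h import *
for n in ['scene','side']:
    im,d=snap(n)
    for t in ['jar1','bottle1','stop_top','start_top']:
        for s,p,P in cloud(t,n,d):
            print(n,t,round(s,2),np.round(p),len(P),'lo',np.percentile(P,3,0).round(),'hi',np.percentile(P,97,0).round(),end=' ')
            if t[0] in 'jb':
                T=P[P[:,2]>np.percentile(P[:,2],95)-8]
                if len(T)>5:
                    r=cv2.minAreaRect(T[:,:2].astype(np.float32));print('top',np.median(T[:,2]).round(),np.round(r[0]),np.round(r[1]),round(r[2],1),end='')
            print()
    # belt mask: green
    hsv=cv2.cvtColor(im,cv2.COLOR_RGB2HSV)
    m=((hsv[...,0]>60)&(hsv[...,0]<90)&(hsv[...,1]>150)&(d>0))
    P=world(n,np.argwhere(m),d);P=P[(abs(P[:,2]-50)<8)&(P[:,0]>400)&(P[:,1]<250)]
    r=cv2.minAreaRect(P[:,:2].astype(np.float32));print('belt',r,np.median(P[:,2]),np.percentile(P,[1,99],axis=0).round())
E
```

```text
scene jar1 0.62 [226. 262.] 563 lo [548.  79.  54.] hi [603. 130.  99.] top 97.0 [568.  98.] [63. 46.] 28.1
scene bottle1 0.94 [220. 221.] 854 lo [532. -22.  56.] hi [628.  30.  97.] top 95.0 [585.   2.] [44. 85.] 74.1
scene bottle1 0.72 [204. 124.] 882 lo [ 568. -280.   52.] hi [ 665. -228.   97.] top 95.0 [ 624. -259.] [45. 82.] 71.2
scene bottle1 0.21 [234. 193.] 11916 lo [ 488. -339.   21.] hi [717. 188.  56.] top 49.0 [563. -81.] [290. 544.] 4.1
scene stop_top 0.75 [208. 385.] 202 lo [410. 344.  75.] hi [442. 379.  95.] 
scene stop_top 0.64 [154. 396.] 125 lo [135. 323.  77.] hi [166. 356.  95.] 
scene stop_top 0.53 [243. 466.] 106 lo [442. 538.  54.] hi [465. 561.  66.] 
scene start_top 0.45 [242. 369.] 90 lo [530. 342.  65.] hi [549. 364.  77.] 
scene start_top 0.4 [183. 389.] 40 lo [255. 344.  68.] hi [274. 361.  76.] 
belt ((592.8374633789062, -84.05535888671875), (200.1746368408203, 526.4772338867188), 4.687385559082031) 49.31453679486046 [[ 478. -343.   45.]
 [ 710.  160.   52.]]
side jar1 0.62 [229. 304.] 373 lo [532.  62.  62.] hi [599. 108. 100.] top 97.0 [559.  78.] [84. 54.] 53.5
side bottle1 0.82 [302. 357.] 1037 lo [ 562. -292.   55.] hi [ 650. -243.   98.] top 96.0 [ 618. -262.] [46. 82.] 73.0
side bottle1 0.72 [245. 315.] 687 lo [525. -33.  53.] hi [615.  17.  98.] top 95.0 [581.  -3.] [47. 81.] 73.4
side stop_top 0.53 [200. 161.] 78 lo [131. 314.  77.] hi [160. 339.  95.] 
side start_top 0.62 [199. 196.] 25 lo [251. 333.  68.] hi [268. 352.  77.] 
side start_top 0.47 [294. 334.] 9483 lo [ 457. -355.   29.] hi [701. 163.  60.] 
belt ((590.71240234375, -72.6544189453125), (200.5740966796875, 526.0081787109375), 4.041750431060791) 50.143710222892246 [[ 486. -332.   47.]
 [ 700.  171.   53.]]
```

Call:
servo_tool --pt "-0.2 -0.055 0 -0.463 0" --pt "-0.2 -0.055 0 -0.463 0" --pt "-0.2 -0.055 0 -0.463 0" --pt "-0.2 -0.055 0 -0.463 0" --pt "-0.2 -0.055 0 -0.463 0"

```text
time_s: 1.52
tool_pos: [403.2, 382.9, 231.5]
tool_rot: [[-1.0, -0.005, 0.0], [-0.005, 1.0, 0.0], [-0.0, 0.0, -1.0]]
wrist_force: [-0.6, 1.2, 0.1]
width: 25.3
grasp_force: 0.0
```

```bash
python3 - <<'E'
from h import *
s=manip.get_state();print(s['time_s'],s['tool_pos'],np.round(s['tool_rot'],3),s['width'],s['joint_positions'])
im,d=snap('wrist','w1.png')
for t in ['stop_top','start_top']:
    for x in nets.spot_point(t,'wrist')[:3]:
        p=np.array(x['point']);i=np.clip(p.astype(int),0,[419,559])
        print(t,round(x['score'],2),p.round(),world('wrist',i,d).round(1))
    for sc,p,P in cloud(t,'wrist',d):
        T=P[P[:,2]>np.percentile(P[:,2],95)-4]
        print(round(sc,2),len(T),T.mean(0).round(1),np.percentile(T,[2,98],axis=0).round())
E
```

```text
1.5167 [403.20041774 382.92432422 231.47291294] [[-1.    -0.005  0.   ]
 [-0.005  1.     0.   ]
 [-0.     0.    -1.   ]] 25.301319236485785 [ 6.03801259e-01  1.66140079e-01  1.58874456e+00  2.88155879e-04
  1.38625538e+00 -9.72255773e-01]
stop_top 0.77 [236. 450.] [[453.9 547.3  62.7]]
stop_top 0.64 [213. 257.] [[419.9 356.6  93.5]]
start_top 0.77 [317. 247.] [[407.3 369.5 265.8]]
start_top 0.6 [ 19. 244.] [[255.1 351.6  74. ]]
start_top 0.4 [296. 420.] [[391.  426.5 279.6]]
0.89 891 [256.6 351.6  73.9] [[245. 340.  72.]
 [268. 363.  76.]]
0.7 174 [531.7 356.7  73.4] [[521. 352.  71.]
 [543. 362.  75.]]
0.68 642 [560.8 112.7  95.9] [[538. 101.  93.]
 [581. 125.  97.]]
0.48 35 [520.  539.7  49.4] [[518. 534.  48.]
 [524. 545.  51.]]
```

View pics/w1.png

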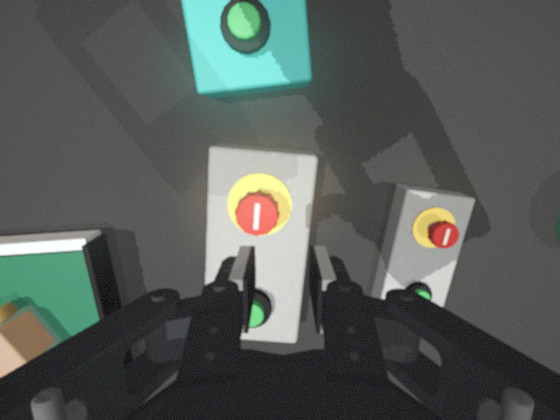

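The wrist view shows the mushroom of the big grey box at (213,257), with the closing fingers lined up beside it. I'll move over it and press.

Call:
servo_tool --pt "-0.017 -0.026 0.03 0 0" --pt "-0.017 -0.026 0.07 0 0" --pt "-0.017 -0.026 0.11 0 0" --pt "-0.017 -0.026 0.13 0 0" --pt "-0.017 -0.026 0.135 0 0"

```text
time_s: 2.18
tool_pos: [415.0, 356.9, 91.5]
tool_rot: [[-1.0, -0.002, -0.008], [-0.002, 1.0, -0.005], [0.008, -0.005, -1.0]]
wrist_force: [-1.3, -1.2, 3.1]
width: 0.2
grasp_force: 1.2
```

Call:
servo_tool --pt "0 0 0.004 0 0" --pt "0 0 0.006 0 0" --pt "0 0 0.008 0 0" --pt "0 0 0.01 0 0" --pt "0 0 0.01 0 0"

```text
time_s: 2.6
tool_pos: [420.4, 359.2, 87.9]
tool_rot: [[-1.0, -0.0, 0.003], [-0.0, 1.0, 0.003], [-0.003, 0.003, -1.0]]
wrist_force: [-1.3, 1.0, 1.8]
width: 0.4
grasp_force: 1.2
```

Call:
servo_tool --pt "0 0 0.0015 0 0" --pt "0 0 0.003 0 0" --pt "0 0 0.003 0 0" --pt "0 0 0.003 0 0" --pt "0 0 0.003 0 0"

```text
time_s: 3.02
tool_pos: [420.7, 359.2, 86.3]
tool_rot: [[-1.0, -0.0, 0.003], [-0.0, 1.0, 0.003], [-0.003, 0.003, -1.0]]
wrist_force: [-4.3, -0.7, 13.3]
width: -0.5
grasp_force: 6.4
```

Call:
servo_tool --pt "0 0 -0.04 0 0.5" --pt "0 0 -0.08 0 1" --pt "-0.02 -0.03 -0.12 0 1" --pt "-0.04 -0.06 -0.16 0 1" --pt "-0.07 -0.09 -0.17 0 1"

```text
time_s: 3.43
tool_pos: [476.7, 284.2, 248.0]
tool_rot: [[-1.0, -0.003, 0.007], [-0.003, 1.0, 0.003], [-0.007, 0.003, -1.0]]
wrist_force: [1.8, 0.1, 0.7]
width: 60.4
grasp_force: 0.0
```

Call:
servo_tool --pt "-0.11 -0.207 0 0 1" --pt "-0.11 -0.207 0 0 1" --pt "-0.11 -0.207 0 0 1" --pt "-0.11 -0.207 0 0 1" --pt "-0.11 -0.207 0 0 1"

```text
time_s: 3.85
tool_pos: [574.3, 97.1, 243.7]
tool_rot: [[-1.0, 0.0, 0.002], [0.0, 1.0, -0.001], [-0.002, -0.001, -1.0]]
wrist_force: [1.2, -0.2, -0.8]
width: 85.0
grasp_force: 0.0
```

Call:
servo_tool --pt "-0.02 -0.03 0 0 1" --pt "-0.02 -0.03 0 0 1" --pt "-0.02 -0.03 0 0 1"

```text
time_s: 4.1
tool_pos: [594.3, 67.1, 243.1]
tool_rot: [[-1.0, 0.004, 0.0], [0.004, 1.0, -0.0], [-0.0, -0.0, -1.0]]
wrist_force: [-1.1, 0.7, -0.5]
width: 85.5
grasp_force: 0.0
```

```bash
cat >> h.py <<'E'
def look(f=None,names=('jar1','bottle1'),n='wrist'):
    s=manip.get_state();print(s['time_s'],np.round(s['tool_pos'],1),'yaw',np.round(np.arctan2(s['tool_rot'][1][0],s['tool_rot'][0][0]),3),round(s['width'],1))
    im,d=snap(n,f)
    for t in names:
        for sc,p,P in cloud(t,n,d):
            if sc<.3: continue
            z=np.percentile(P[:,2],95)
            T=P[P[:,2]>z-4]
            r=cv2.minAreaRect(T[:,:2].astype(np.float32))
            print(t,round(sc,2),np.round(p),'zt',z.round(),'all',np.percentile(P,[2,98],axis=0).round().tolist(),'rect',np.round(r[0],1),np.round(r[1]),round(r[2],1))
    return im,d
E
python3 - <<'E'
from h import *
look('w2.png',('jar1','bottle1','stop_top'))
look(None,('stop_top',),'scene')
E
```

```text
4.1 [594.3  67.1 243.1] yaw 3.138 85.5
jar1 0.64 [161. 311.] zt 97.0 all [[530.0, 70.0, 84.0], [592.0, 126.0, 97.0]] rect [561.6  96.7] [67. 47.] 29.6
bottle1 0.81 [172. 215.] zt 95.0 all [[521.0, -23.0, 66.0], [618.0, 31.0, 96.0]] rect [582.1   1.6] [46. 78.] 73.8
stop_top 0.47 [328. 287.] zt 37.0 all [[759.0, 48.0, 8.0], [807.0, 108.0, 37.0]] rect [785.5  77. ] [47. 61.] 9.6
4.3 [592.7  70.7 243.2] yaw -3.14 85.5
stop_top 0.63 [243. 465.] zt 66.0 all [[443.0, 538.0, 54.0], [465.0, 559.0, 66.0]] rect [453.8 550.1] [21. 21.] 69.9
stop_top 0.59 [212. 384.] zt 88.0 all [[412.0, 343.0, 67.0], [442.0, 379.0, 88.0]] rect [426.4 360. ] [32. 33.] 15.8
stop_top 0.53 [155. 395.] zt 94.0 all [[134.0, 325.0, 79.0], [168.0, 356.0, 94.0]] rect [149.9 340. ] [32. 37.] 35.9
```

View pics/w2.png

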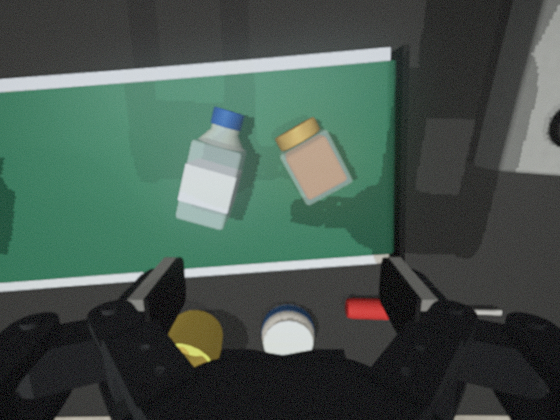

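The stop is in: its top now measures 88 mm. The wrist picture shows the bottle with its cap at (118,227) and the jar with its lid at (133,298). I'll take the bottle's cap tip first.

Call:
servo_tool --pt "0.04 -0.025 0.03 0.12 0.53" --pt "0.08 -0.049 0.06 0.24 0.53" --pt "0.08 -0.049 0.1 0.283 0.53" --pt "0.08 -0.049 0.11 0.283 0.53" --pt "0.08 -0.049 0.11 0.283 0.53"

```text
time_s: 4.82
tool_pos: [506.1, 21.5, 127.2]
tool_rot: [[-0.96, 0.279, -0.014], [0.279, 0.96, 0.001], [0.014, -0.002, -1.0]]
wrist_force: [-1.3, 0.1, 0.2]
width: 45.4
grasp_force: 0.0
```

```bash
python3 - <<'E'
from h import *
s=manip.get_state();print(s['time_s'],np.round(s['tool_pos'],1),'yaw',np.round(np.arctan2(s['tool_rot'][1][0],s['tool_rot'][0][0]),3),round(s['width'],1))
R=np.array(s['tool_rot']);print(R.T@(np.array([513,21.7,62])-s['tool_pos']))
im,d=snap('wrist','w3.png')
E
```

```text
4.8167 [506.1  21.5 127.2] yaw 2.859 45.4
[-7.47486006  2.32776476 65.06047376]
```

View pics/w3.png

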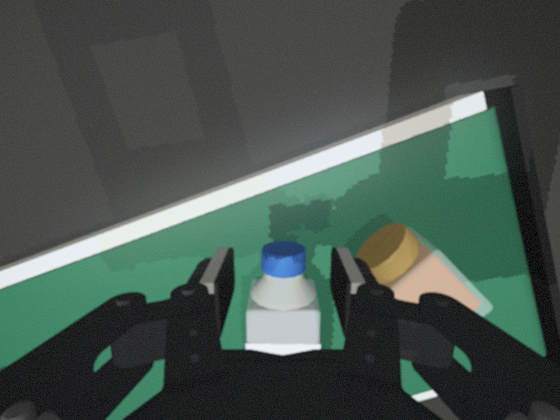

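The cap is centred between the pads at (258,284), and the jar lid at (250,390) is clear of the right finger. I'll descend and close.

Call:
servo_tool --pt "0 0 0.03 0 0.53" --pt "0 0 0.05 0 0.53" --pt "0 0 0.068 0 0.53" --pt "0 0 0.068 0 0.53" --pt "0 0 0.068 0 0.53"

```text
time_s: 5.28
tool_pos: [515.0, 21.1, 66.6]
tool_rot: [[-0.961, 0.278, 0.002], [0.278, 0.961, -0.0], [-0.002, 0.0, -1.0]]
wrist_force: [0.6, 1.0, -0.1]
width: 45.2
grasp_force: 0.0
```

Call:
servo_tool --pt "0 0 0 0 0.3" --pt "0 0 0 0 0.2" --pt "0 0 0 0 0.2" --pt "0 0 0 0 0.2" --pt "0 0 0 0 0.2"

```text
time_s: 5.7
tool_pos: [514.9, 20.8, 66.8]
tool_rot: [[-0.96, 0.279, 0.004], [0.279, 0.96, 0.0], [-0.004, 0.001, -1.0]]
wrist_force: [0.5, 2.3, 5.1]
width: 24.7
grasp_force: 58.9
```

Call:
servo_tool --pt "-0.003 0 -0.012 0 0.2" --pt "-0.007 0 -0.024 0 0.2" --pt "-0.013 0 -0.036 0 0.2" --pt "-0.022 0 -0.048 0 0.2" --pt "-0.025 0 -0.05 0 0.2"

```text
time_s: 6.12
tool_pos: [539.4, 12.8, 117.1]
tool_rot: [[-0.96, 0.279, 0.004], [0.279, 0.96, -0.001], [-0.004, 0.0, -1.0]]
wrist_force: [0.3, -0.7, 0.3]
width: 24.9
grasp_force: 59.4
```

```bash
python3 - <<'E'
from h import *
im,d=snap('side'); im2,d2=snap('scene')
a=cv2.resize(im[190:290,260:400],None,fx=3.5,fy=3.5)
b=cv2.resize(im2[150:250,180:320],None,fx=3.5,fy=3.5)
cv2.imwrite('pics/c1.png',np.hstack([a,b])[:,:800,::-1])
E
```

```text
(no output)
```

View pics/c1.png

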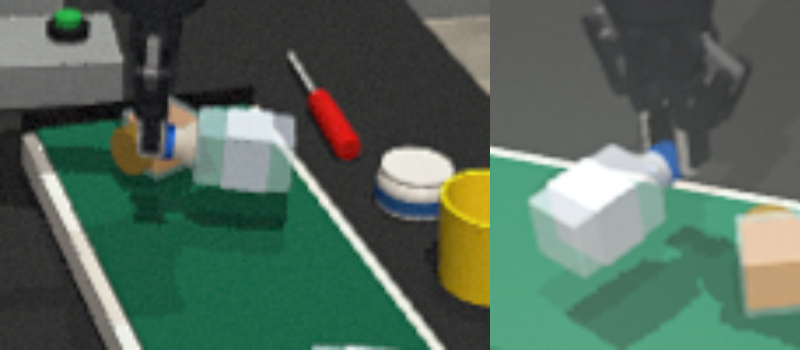

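The bottle stays level: the grip resists pivoting. I'll lower it again and test whether the commanded opening can give a light grip.

Call:
servo_tool --pt "0.006 0 0.02 0 0.2" --pt "0.02 0 0.04 0 0.2" --pt "0.025 0 0.049 0 0.2" --pt "0.025 0 0.049 0 0.285" --pt "0.025 0 0.049 0 0.285"

```text
time_s: 6.63
tool_pos: [511.2, 20.9, 65.6]
tool_rot: [[-0.96, 0.279, -0.005], [0.279, 0.96, 0.0], [0.005, -0.001, -1.0]]
wrist_force: [-3.9, 0.9, 5.9]
width: 24.5
grasp_force: 58.9
```

Call:
servo_tool --pt "0 0 0 0 0.29" --pt "0 0 0 0 0.29"

```text
time_s: 6.8
tool_pos: [512.6, 20.6, 66.3]
tool_rot: [[-0.96, 0.279, -0.002], [0.279, 0.96, 0.0], [0.002, -0.0, -1.0]]
wrist_force: [-1.9, 0.5, 4.3]
width: 24.5
grasp_force: 51.8
```

Call:
servo_tool --pt "0 0 0 0 0.295" --pt "0 0 0 0 0.295"

```text
time_s: 6.97
tool_pos: [513.1, 20.5, 66.3]
tool_rot: [[-0.96, 0.279, -0.0], [0.279, 0.96, 0.0], [0.0, -0.0, -1.0]]
wrist_force: [-1.7, 0.5, 3.4]
width: 25.4
grasp_force: 43.6
```

Call:
servo_tool --pt "0 0 0 0 0.3" --pt "0 0 0 0 0.3"

```text
time_s: 7.13
tool_pos: [513.2, 20.5, 66.2]
tool_rot: [[-0.96, 0.279, -0.0], [0.279, 0.96, 0.0], [0.0, -0.0, -1.0]]
wrist_force: [-3.1, 0.1, 3.4]
width: 26.0
grasp_force: 35.6
```

The opening grades the grip, at about 8 N per 0.005. I'll slacken to a few newtons and lift along the arc.

Call:
servo_tool --pt "0 0 0 0 0.31" --pt "0 0 0 0 0.315" --pt "0 0 0 0 0.315"

```text
time_s: 7.38
tool_pos: [513.3, 20.5, 66.2]
tool_rot: [[-0.96, 0.279, -0.0], [0.279, 0.96, 0.0], [0.0, -0.0, -1.0]]
wrist_force: [-2.2, 0.1, 1.9]
width: 26.9
grasp_force: 13.6
```

Call:
servo_tool --pt "0 0 0 0 0.318" --pt "0 0 0 0 0.318"

```text
time_s: 7.55
tool_pos: [513.3, 20.5, 66.2]
tool_rot: [[-0.96, 0.279, 0.0], [0.279, 0.96, -0.0], [-0.0, 0.0, -1.0]]
wrist_force: [-1.5, 0.4, 3.2]
width: 27.3
grasp_force: 9.8
```

Call:
servo_tool --pt "0 0 0 0 0.3195" --pt "-0.0025 0 -0.009 0 0.3195" --pt "-0.0055 0 -0.018 0 0.3195" --pt "-0.0095 0 -0.026 0 0.3195" --pt "-0.014 0 -0.035 0 0.3195"

```text
time_s: 7.97
tool_pos: [527.8, 16.4, 102.5]
tool_rot: [[-0.96, 0.279, 0.002], [0.279, 0.96, -0.0], [-0.002, 0.0, -1.0]]
wrist_force: [0.2, -0.4, -1.3]
width: 27.2
grasp_force: 7.9
```

```bash
python3 - <<'E'
from h import *
s=manip.get_state();print(s['grasp_force'],s['width'])
im,d=snap('side')
for sc,p,P in cloud('bottle1','side',d):
    print(sc,p,np.percentile(P,[2,98],axis=0).round().tolist())
    P=P[abs(P[:,1])<60]
    # height profile along bottle axis (s from base)
    u=(P[:,:2]-[619.5,-9.3])@np.array([-.96,.279])
    for a in range(-20,120,20):
        q=P[(u>a)&(u<=a+20)]
        if len(q)>5: print(a,len(q),np.percentile(q[:,2],[5,95]).round())
E
```

```text
7.89917528629303 27.21592533081753
0.87 [303.6, 361.0] [[562.0, -292.0, 53.0], [655.0, -241.0, 98.0]]
0.76 [243.3, 320.3] [[542.0, -39.0, 61.0], [629.0, 10.0, 117.0]]
-20 89 [62. 99.]
0 155 [ 61. 106.]
20 164 [ 66. 113.]
40 151 [ 73. 118.]
60 89 [ 83. 117.]
80 6 [ 97. 111.]
```

It is pivoting now, with a height profile rising towards the cap. I'll continue the arc.

Call:
servo_tool --pt "-0.0055 0 -0.008 0 0.3195" --pt "-0.011 0 -0.015 0 0.3195" --pt "-0.018 0 -0.022 0 0.3195" --pt "-0.025 0 -0.028 0 0.3195" --pt "-0.033 0 -0.033 0 0.3195"

```text
time_s: 8.48
tool_pos: [559.3, 7.1, 135.3]
tool_rot: [[-0.96, 0.279, 0.0], [0.279, 0.96, -0.0], [-0.0, -0.0, -1.0]]
wrist_force: [-1.9, 1.1, 1.8]
width: 27.3
grasp_force: 8.4
```

Call:
servo_tool --pt "-0.008 0 -0.005 0 0.3195" --pt "-0.016 0 -0.009 0 0.3195" --pt "-0.025 0 -0.012 0 0.3195" --pt "-0.034 0 -0.014 0 0.3195" --pt "-0.035 0 -0.015 0 0.3195"

```text
time_s: 8.9
tool_pos: [594.4, -3.1, 149.9]
tool_rot: [[-0.96, 0.28, 0.003], [0.28, 0.96, -0.0], [-0.003, 0.0, -1.0]]
wrist_force: [0.2, -0.2, -1.3]
width: 27.5
grasp_force: 8.5
```

```bash
python3 - <<'E'
from h import *
s=manip.get_state();print(s['grasp_force'],s['width'],s['tool_pos'])
im,d=snap('side')
im2,d2=snap('scene')
a=cv2.resize(im[190:290,260:400],None,fx=3.5,fy=3.5)
b=cv2.resize(im2[150:250,180:320],None,fx=3.5,fy=3.5)
cv2.imwrite('pics/c2.png',np.hstack([a,b])[:,:800,::-1])
E
```

```text
8.53829249739647 27.47587058768275 [594.39934328  -3.11271466 149.92641928]
```

View pics/c2.png

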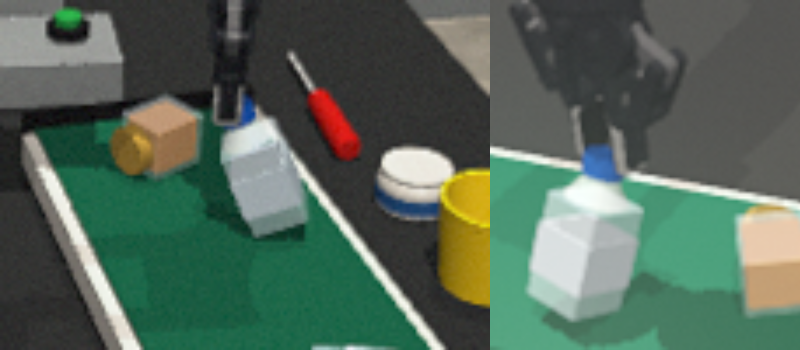

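It now leans about 20° back, with its heel on the belt. I'll move 22 mm further over the heel, lower, and release.

Call:
servo_tool --pt "-0.006 0 0 0 0.3195" --pt "-0.012 0 0 0 0.3195" --pt "-0.018 0 0 0 0.3195" --pt "-0.022 0 0.001 0 0.3195" --pt "-0.022 0 0.002 0 0.3195"

```text
time_s: 9.42
tool_pos: [615.7, -9.6, 149.9]
tool_rot: [[-0.96, 0.279, 0.006], [0.279, 0.96, -0.002], [-0.006, -0.0, -1.0]]
wrist_force: [-0.7, -2.0, 12.3]
width: 27.3
grasp_force: 10.4
```

Call:
servo_tool --pt "0 0 0.002 0 0.3195" --pt "0 0 0.003 0 0.3195" --pt "0 0 0.003 0 0.3195"

```text
time_s: 9.67
tool_pos: [616.7, -9.9, 148.9]
tool_rot: [[-0.96, 0.279, 0.009], [0.279, 0.96, -0.003], [-0.01, -0.0, -1.0]]
wrist_force: [-0.3, -2.3, 13.6]
width: 27.6
grasp_force: 10.9
```

```bash
python3 - <<'E'
from h import *
s=manip.get_state();print(s['grasp_force'],s['width'],s['tool_pos'],s['wrist_force'])
for n in ['side','scene']:
  im,d=snap(n)
  for sc,p,P in cloud('bottle1',n,d):
    P=P[(abs(P[:,1])<60)]
    if len(P)<100 or len(P)>3000: continue
    print(n,sc,np.percentile(P,[2,98],axis=0).round().tolist())
    for z in range(50,170,15):
        q=P[(P[:,2]>z)&(P[:,2]<=z+15)]
        if len(q)>5: print(z,len(q),np.median(q,0).round(),np.percentile(q,[5,95],axis=0)[:,:2].round().tolist())
E
```

```text
10.920826345682144 27.563903776935447 [616.69429033  -9.89073675 148.89462728] [-0.347084   -2.32704047 13.56401223]
side 0.75 [[607.0, -46.0, 53.0], [662.0, -8.0, 151.0]]
50 44 [636. -38.  60.] [[617.0, -45.0], [670.0, -5.0]]
65 76 [631. -41.  73.] [[615.0, -47.0], [652.0, -33.0]]
80 84 [632. -39.  88.] [[611.0, -45.0], [653.0, -30.0]]
95 82 [629. -38. 104.] [[608.0, -44.0], [647.0, -29.0]]
110 80 [626. -37. 117.] [[606.0, -43.0], [644.0, -30.0]]
125 119 [625. -29. 132.] [[609.0, -40.0], [646.0, -14.0]]
140 27 [629. -24. 144.] [[619.0, -28.0], [638.0, -21.0]]
155 8 [630. -23. 158.] [[627.0, -26.0], [633.0, -19.0]]
scene 0.82 [[619.0, -37.0, 56.0], [666.0, 12.0, 160.0]]
50 57 [649.   3.  60.] [[627.0, -20.0], [667.0, 9.0]]
65 143 [659.  -0.  73.] [[627.0, -33.0], [668.0, 11.0]]
80 151 [656.   1.  88.] [[624.0, -37.0], [665.0, 11.0]]
95 157 [652.  -0. 102.] [[622.0, -37.0], [662.0, 12.0]]
110 157 [650.   2. 117.] [[619.0, -34.0], [659.0, 12.0]]
125 193 [644.  -4. 132.] [[626.0, -31.0], [655.0, 8.0]]
140 65 [637.  -8. 146.] [[630.0, -21.0], [641.0, 1.0]]
155 54 [632. -11. 160.] [[621.0, -18.0], [638.0, -1.0]]
```

Call:
servo_tool --pt "-0.006 0 0 0 0.3195" --pt "-0.012 0 0 0 0.3195" --pt "-0.016 0 0 0 0.3195" --pt "-0.016 0 0 0 0.3195"

```text
time_s: 10.2
tool_pos: [631.0, -14.1, 146.7]
tool_rot: [[-0.96, 0.279, 0.006], [0.279, 0.96, -0.002], [-0.006, -0.0, -1.0]]
wrist_force: [0.4, -1.0, 7.0]
width: 27.5
grasp_force: 11.3
```

Call:
servo_tool --pt "0 0 0 0 0.35" --pt "0 0 0 0 0.4" --pt "0 0 0 0 0.5" --pt "0 0 0 0 0.6" --pt "0 0 0 0 0.6"

```text
time_s: 10.62
tool_pos: [627.9, -12.7, 143.5]
tool_rot: [[-0.96, 0.279, -0.001], [0.279, 0.96, 0.0], [0.002, -0.0, -1.0]]
wrist_force: [0.0, 0.0, -0.1]
width: 50.7
grasp_force: 0.0
```

Call:
servo_tool --pt "0 0 -0.03 0 0.6" --pt "0 0 -0.07 0 0.6" --pt "0.02 0 -0.1 0 0.8" --pt "0.02 0 -0.1 0 1" --pt "0.02 0 -0.1 0 1"

```text
time_s: 11.03
tool_pos: [610.4, -7.2, 247.4]
tool_rot: [[-0.96, 0.279, 0.006], [0.279, 0.96, -0.001], [-0.006, 0.001, -1.0]]
wrist_force: [0.6, -0.2, -0.2]
width: 84.2
grasp_force: 0.0
```

```bash
cat >> h.py <<'E'
def upright(t,n,y0,y1):
  im,d=snap(n)
  for sc,p,P in cloud(t,n,d):
    P=P[(P[:,1]>y0)&(P[:,1]<y1)]
    if len(P)<60 or len(P)>5000: continue
    print(n,t,round(sc,2),np.percentile(P,[2,98],axis=0).round().tolist())
    for z in range(50,170,20):
        q=P[(P[:,2]>z)&(P[:,2]<=z+20)]
        if len(q)>8: print('  ',z,len(q),np.percentile(q,[5,95],axis=0)[:,:2].round().tolist())
E
python3 - <<'E'
from h import *
s=manip.get_state();print(s['time_s'],s['tool_pos'])
upright('bottle1','side',-60,60);upright('bottle1','scene',-60,60)
E
```

```text
11.0333 [610.4474168   -7.20870203 247.40886123]
side bottle1 0.75 [[615.0, -50.0, 51.0], [660.0, -17.0, 159.0]]
   50 93 [[618.0, -48.0], [665.0, -29.0]]
   70 97 [[616.0, -50.0], [653.0, -35.0]]
   90 103 [[616.0, -49.0], [653.0, -35.0]]
   110 131 [[617.0, -47.0], [656.0, -27.0]]
   130 84 [[625.0, -38.0], [653.0, -22.0]]
   150 55 [[628.0, -36.0], [650.0, -15.0]]
scene bottle1 0.72 [[630.0, -42.0, 55.0], [671.0, 9.0, 158.0]]
   50 149 [[635.0, -37.0], [670.0, 8.0]]
   70 184 [[632.0, -40.0], [671.0, 8.0]]
   90 191 [[632.0, -41.0], [670.0, 8.0]]
   110 238 [[633.0, -38.0], [669.0, 7.0]]
   130 127 [[635.0, -26.0], [659.0, -3.0]]
   150 80 [[634.0, -24.0], [656.0, -6.0]]
```

The bottle stands upright at about (644,-18). Next, the jar.

Call:
servo_tool --pt "0.046 0.088 0 -0.8 1" --pt "0.046 0.088 0 -0.8 1" --pt "0.046 0.088 0 -0.8 1" --pt "0.046 0.088 0 -0.8 1" --pt "0.046 0.088 0 -0.8 1"

```text
time_s: 11.65
tool_pos: [588.5, 91.5, 242.0]
tool_rot: [[-0.939, -0.344, -0.004], [-0.344, 0.939, -0.0], [0.004, 0.001, -1.0]]
wrist_force: [-0.4, -0.9, 0.1]
width: 85.4
grasp_force: 0.0
```

```bash
cat >> h.py <<'E'
def axis(t,sel,n='wrist',L=68,f=None):
    "lying thing: top-face rect from cloud, lid end from mean of low (lid/neck) part"
    s=manip.get_state();tp=np.array(s['tool_pos']);R=np.array(s['tool_rot'])
    im,d=snap(n,f)
    print(s['time_s'],tp.round(1),'yaw',round(float(np.arctan2(R[1,0],R[0,0])),3))
    for sc,p,P in cloud(t,n,d):
        if sc<.3 or np.hypot(*(np.median(P,0)[:2]-sel))>60: continue
        z=np.percentile(P[:,2],95);T=P[P[:,2]>z-4]
        r=cv2.minAreaRect(T[:,:2].astype(np.float32));w,h=r[1]
        a=np.radians(r[2]+(0 if w>h else 90));u=np.array([np.cos(a),np.sin(a)])
        if u[0]>0:u=-u
        q=(P[:,:2]-r[0])@u
        v=np.array([-u[1],u[0]]);qv=(P[:,:2]-r[0])@v
        print(t,n,round(sc,2),'z',z.round(),'rect',np.round(r[0],1),np.round(r[1]),'ang',np.degrees(np.arctan2(u[1],u[0])).round(1),'s range',np.percentile(q,[1,99]).round(1),'v',np.percentile(qv,[1,99]).round(1))
        e=np.array(r[0])+u*np.percentile(q,99)
        print('  lid end',e.round(1),'base end',(np.array(r[0])+u*np.percentile(q,1)).round(1))
E
python3 - <<'E'
from h import *
axis('jar1',[562,97],f='w4.png')
axis('jar1',[562,97],'scene')
E
```

```text
11.65 [588.5  91.5 242. ] yaw -2.791
11.75 [588.9  90.4 242.2] yaw -2.799
jar1 scene 0.83 z 99.0 rect [572.5 101.4] [54. 44.] ang -155.1 s range [-26.8  26.5] v [-23.2  22. ]
  lid end [548.5  90.3] base end [596.8 112.7]
```

View pics/w4.png

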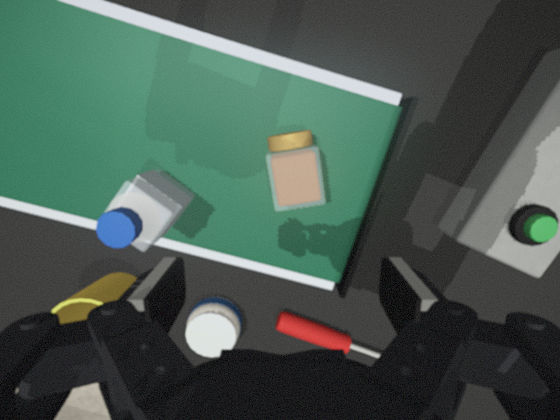

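The picture shows the jar with its lid at (141,290) and its base edge at (208,300). The first bottle stands upright at (200,150). I'll compute the jar's axis from these pixels.

```bash
python3 - <<'E'
from h import *
im=cv2.imread('pics/w4.png');hsv=cv2.cvtColor(im,cv2.COLOR_BGR2HSV)
roi=np.zeros(im.shape[:2],bool);roi[110:225,250:340]=1
gold=roi&(hsv[...,1]>140)&(hsv[...,0]<30)
body=roi&(hsv[...,1]<140)&(hsv[...,0]<30)&(hsv[...,2]>90)
for m,z in((gold,92),(body,97)):
    a=np.argwhere(m);P=plane('wrist',a,z)[:,:2]
    r=cv2.minAreaRect(P.astype(np.float32));print(len(a),a.mean(0).round(),P.mean(0).round(1),r)
g=plane('wrist',np.argwhere(gold),92)[:,:2].mean(0);b=plane('wrist',np.argwhere(body),97)[:,:2].mean(0)
print(np.degrees(np.arctan2(*(g-b)[::-1])))
E
```

```text
Traceback (most recent call last):
  File "h.py", line 17, in plane
    r,R,t=rays(n,rc);v=r@R;o=-R.T@t
          ~~~~^^^^^^
  File "h.py", line 10, in rays
    u=cv2.undistortPoints(p.reshape(-1,1,2),K,np.array([k,0,0,0.])).reshape(-1,2)
      ~~~~~~~~~~~~~~~~~~~^^^^^^^^^^^^^^^^^^^^^^^^^^^^^^^^^^^^^^^^^^
cv2.error: OpenCV(4.12.0) /io/opencv/modules/calib3d/src/undistort.dispatch.cpp:347: error: (-215:Assertion failed) CV_IS_MAT(_src) && CV_IS_MAT(_dst) && (_src->rows == 1 || _src->cols == 1) && (_dst->rows == 1 || _dst->cols == 1) && _src->cols + _src->rows - 1 == _dst->rows + _dst->cols - 1 && (CV_MAT_TYPE(_src->type) == CV_32FC2 || CV_MAT_TYPE(_src->type) == CV_64FC2) && (CV_MAT_TYPE(_dst->type) == CV_32FC2 || CV_MAT_TYPE(_dst->type) == CV_64FC2) in function 'cvUndistortPointsInternal'
```

```bash
python3 - <<'E'
from h import *
im=cv2.imread('pics/w4.png');hsv=cv2.cvtColor(im,cv2.COLOR_BGR2HSV)
print(hsv[141,290],hsv[180,297])
roi=np.zeros(im.shape[:2],bool);roi[110:225,250:340]=1
w=roi&((hsv[...,0]<35)|(hsv[...,0]>170))&(hsv[...,2]>70)
gold=w&(hsv[...,1]>hsv[141,290,1]*.5+hsv[180,297,1]*.5)
body=w&~gold
C=[]
for m,z in((gold,92),(body,97)):
    a=np.argwhere(cv2.morphologyEx(m.astype(np.uint8),cv2.MORPH_OPEN,np.ones((3,3))));P=plane('wrist',a,z)[:,:2]
    r=cv2.minAreaRect(P.astype(np.float32));print(len(a),a.mean(0).round(),P.mean(0).round(1),r);C.append(P.mean(0))
print(np.degrees(np.arctan2(*(C[0]-C[1])[::-1])))
E
```

```text
[ 22 104 208] [ 15  61 196]
674 [141. 290.] [539.4  79.1] ((539.5009155273438, 79.0590591430664), (14.11175537109375, 38.078651428222656), 28.766822814941406)
2349 [177. 296.] [567.5  94.7] ((567.8478393554688, 94.89460754394531), (48.05375671386719, 40.129547119140625), 28.421096801757812)
-151.01076119014928
```

Call:
servo_tool --pt "0.03 0.002 0.03 -0.12 0.72" --pt "0.061 0.0043 0.07 -0.159 0.72" --pt "0.061 0.0043 0.11 -0.159 0.72" --pt "0.061 0.0043 0.12 -0.159 0.72" --pt "0.061 0.0043 0.12 -0.159 0.72"

```text
time_s: 12.27
tool_pos: [525.3, 73.0, 118.4]
tool_rot: [[-0.879, -0.477, -0.013], [-0.477, 0.879, 0.0], [0.011, 0.006, -1.0]]
wrist_force: [-1.0, 0.5, -0.3]
width: 61.4
grasp_force: 0.0
```

```bash
python3 - <<'E'
from h import *
s=manip.get_state();R=np.array(s['tool_rot']);tp=np.array(s['tool_pos'])
print(tp,np.degrees(np.arctan2(R[1,0],R[0,0])),R.T@(np.array([530,74,67])-tp))
E
```

```text
[525.30104083  73.01309303 118.36040745] -151.4794312232981 [-5.15898498 -1.69727122 51.29765882]
```

Call:
servo_tool --pt "0 -0.001 0.025 0 0.72" --pt "0 -0.001 0.045 0 0.72" --pt "0 -0.001 0.055 0 0.6" --pt "0 -0.001 0.055 0 0.55" --pt "0 -0.001 0.055 0 0.5"

```text
time_s: 12.68
tool_pos: [531.8, 72.6, 69.7]
tool_rot: [[-0.877, -0.48, -0.0], [-0.48, 0.877, 0.0], [0.0, 0.0, -1.0]]
wrist_force: [-0.5, 0.3, -0.2]
width: 43.2
grasp_force: 0.3
```

Call:
servo_tool --pt "0 0 0 0 0.49" --pt "0 0 0 0 0.48" --pt "0 0 0 0 0.475" --pt "0 0 0 0 0.475"

```text
time_s: 13.02
tool_pos: [532.2, 72.6, 70.2]
tool_rot: [[-0.877, -0.48, 0.002], [-0.48, 0.877, -0.0], [-0.002, -0.001, -1.0]]
wrist_force: [-0.2, -0.4, 0.1]
width: 40.8
grasp_force: 13.8
```

Call:
servo_tool --pt "0 0 0 0 0.5" --pt "0 0 0.003 0 0.5" --pt "0 0 0.003 0 0.48" --pt "0 0 0.003 0 0.478" --pt "0 0 0.003 0 0.478"

```text
time_s: 13.43
tool_pos: [532.1, 72.6, 66.9]
tool_rot: [[-0.877, -0.48, 0.002], [-0.48, 0.877, -0.0], [-0.002, -0.001, -1.0]]
wrist_force: [-0.7, -0.9, 3.5]
width: 41.2
grasp_force: 13.1
```

Call:
servo_tool --pt "-0.002 0 -0.004 0 0.478" --pt "-0.004 0 -0.008 0 0.478" --pt "-0.006 0 -0.012 0 0.478" --pt "-0.0084 0 -0.016 0 0.478" --pt "-0.0084 0 -0.016 0 0.478"

```text
time_s: 13.85
tool_pos: [539.5, 77.0, 83.0]
tool_rot: [[-0.877, -0.481, 0.001], [-0.481, 0.877, 0.0], [-0.001, -0.001, -1.0]]
wrist_force: [1.1, 1.0, -0.7]
width: 41.7
grasp_force: 12.9
```

```bash
python3 - <<'E'
from h import *
s=manip.get_state();print(s['grasp_force'],s['tool_pos'])
im,d=snap('scene')
u=np.array([-.877,-.48])
for sc,p,P in cloud('jar1','scene',d):
    if len(P)>3000 or np.hypot(*(np.median(P,0)[:2]-[575,100]))>60: continue
    q=(P[:,:2]-[591.5,108])@u
    for a in range(-10,80,12):
        k=P[(q>a)&(q<=a+12)]
        if len(k)>5: print(a,len(k),np.percentile(k[:,2],[5,95]).round())
E
```

```text
12.924719005823135 [539.5449173   76.96086652  83.0429714 ]
-10 195 [ 52. 101.]
2 92 [100. 106.]
14 80 [103. 107.]
26 55 [ 88. 110.]
38 30 [ 49. 109.]
```

Call:
servo_tool --pt "-0.006 0 -0.007 0 0.478" --pt "-0.012 0 -0.013 0 0.478" --pt "-0.02 0 -0.018 0 0.478" --pt "-0.0275 0 -0.0225 0 0.478" --pt "-0.036 0 -0.0255 0 0.478"

```text
time_s: 14.37
tool_pos: [571.6, 94.4, 108.9]
tool_rot: [[-0.877, -0.481, 0.002], [-0.481, 0.877, 0.0], [-0.001, -0.001, -1.0]]
wrist_force: [-0.7, 0.9, 0.4]
width: 41.3
grasp_force: 13.0
```

Call:
servo_tool --pt "-0.009 0 -0.0025 0 0.478" --pt "-0.018 0 -0.003 0 0.478" --pt "-0.027 0 -0.003 0 0.478" --pt "-0.034 0 -0.002 0 0.478" --pt "-0.034 0 -0.002 0 0.478"

```text
time_s: 14.78
tool_pos: [602.9, 112.0, 111.2]
tool_rot: [[-0.877, -0.481, 0.005], [-0.481, 0.877, 0.002], [-0.005, -0.001, -1.0]]
wrist_force: [-0.4, 2.3, 7.5]
width: 41.4
grasp_force: 15.2
```

```bash
python3 - <<'E'
from h import *
s=manip.get_state();print(s['grasp_force'],s['tool_pos'])
im,d=snap('side')
im2,d2=snap('scene')
a=cv2.resize(im[190:290,260:400],None,fx=2.8,fy=2.8)
b=cv2.resize(im2[170:270,200:340],None,fx=2.8,fy=2.8)
cv2.imwrite('pics/c3.png',np.hstack([a,b])[:,:800,::-1])
E
```

```text
15.17943799495697 [602.94967506 111.95172777 111.23052175]
```

View pics/c3.png

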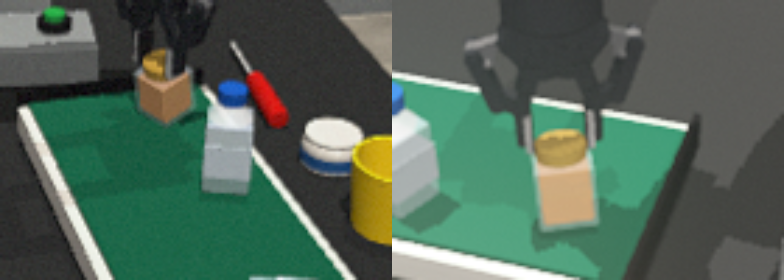

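The jar is nearly upright, with a slight lean back. I'll finish the push and release.

Call:
servo_tool --pt "-0.006 0 0 0 0.478" --pt "-0.012 0 0.001 0 0.478" --pt "-0.017 0 0.002 0 0.478" --pt "-0.017 0 0.002 0 0.478"

```text
time_s: 15.22
tool_pos: [615.3, 119.1, 107.9]
tool_rot: [[-0.877, -0.481, -0.001], [-0.481, 0.877, 0.0], [0.001, 0.001, -1.0]]
wrist_force: [-4.1, 0.2, 6.7]
width: 40.9
grasp_force: 15.6
```

Call:
servo_tool --pt "0 0 0 0 0.5" --pt "0 0 0 0 0.55" --pt "0 0 0 0 0.65" --pt "0 0 -0.005 0 0.72" --pt "0 0 -0.02 0 0.75"

```text
time_s: 15.63
tool_pos: [612.6, 118.0, 124.8]
tool_rot: [[-0.877, -0.48, -0.006], [-0.48, 0.877, -0.001], [0.006, 0.002, -1.0]]
wrist_force: [-1.4, 0.1, 0.6]
width: 64.0
grasp_force: 0.0
```

Call:
servo_tool --pt "0 0 -0.04 0 0.75" --pt "0 0 -0.08 0 0.8" --pt "0.02 0 -0.11 0 1" --pt "0.02 0 -0.11 0 1" --pt "0.02 0 -0.11 0 1"

```text
time_s: 16.05
tool_pos: [598.9, 108.4, 241.4]
tool_rot: [[-0.877, -0.48, 0.007], [-0.48, 0.877, -0.0], [-0.006, -0.003, -1.0]]
wrist_force: [0.2, -0.7, -0.6]
width: 85.4
grasp_force: 0.0
```

```bash
python3 - <<'E'
from h import *
s=manip.get_state();print(s['time_s'],s['tool_pos'])
upright('jar1','side',60,160);upright('jar1','scene',60,160);upright('bottle1','scene',-60,60)
E
```

```text
16.05 [598.87723944 108.44432695 241.41287262]
side jar1 0.79 [[592.0, 91.0, 58.0], [646.0, 126.0, 119.0]]
   50 68 [[594.0, 93.0], [643.0, 121.0]]
   70 113 [[594.0, 93.0], [646.0, 122.0]]
   90 119 [[594.0, 92.0], [641.0, 120.0]]
   110 69 [[602.0, 102.0], [631.0, 129.0]]
scene jar1 0.87 [[611.0, 111.0, 54.0], [651.0, 153.0, 119.0]]
   50 118 [[631.0, 118.0], [650.0, 152.0]]
   70 134 [[632.0, 118.0], [650.0, 152.0]]
   90 172 [[624.0, 116.0], [649.0, 151.0]]
   110 182 [[610.0, 110.0], [640.0, 143.0]]
```

The jar is upright at about (620,120). Now the second bottle.

Call:
servo_tool --pt "0.077 -0.193 0 0.6 1" --pt "0.077 -0.193 0 0.6 1" --pt "0.077 -0.193 0 0.6 1" --pt "0.077 -0.193 0 0.6 1" --pt "0.077 -0.193 0 0.6 1"

```text
time_s: 16.77
tool_pos: [622.3, -98.9, 236.4]
tool_rot: [[-0.995, 0.104, -0.002], [0.104, 0.995, 0.001], [0.002, 0.0, -1.0]]
wrist_force: [1.8, 0.6, -0.1]
width: 85.3
grasp_force: 0.0
```

Call:
servo_tool --pt "-0.029 -0.13 0 0.2 1" --pt "-0.029 -0.13 0 0.2 1" --pt "-0.029 -0.13 0 0.2 1" --pt "-0.029 -0.13 0 0.2 1" --pt "-0.029 -0.13 0 0.2 1"

```text
time_s: 17.18
tool_pos: [638.0, -233.1, 235.7]
tool_rot: [[-0.954, 0.299, -0.002], [0.299, 0.954, 0.001], [0.002, -0.0, -1.0]]
wrist_force: [0.1, -0.2, 0.0]
width: 85.7
grasp_force: 0.0
```

```bash
python3 - <<'E'
from h import *
axis('bottle1',[610,-260],f='w5.png')
E
```

```text
17.1833 [ 638.  -233.1  235.7] yaw 2.838
bottle1 wrist 0.88 z 96.0 rect [ 620.8 -256.7] [46. 79.] ang 162.5 s range [-37.5  66. ] v [-23.1  21.5]
  lid end [ 557.9 -236.8] base end [ 656.6 -268. ]
```

View pics/w5.png

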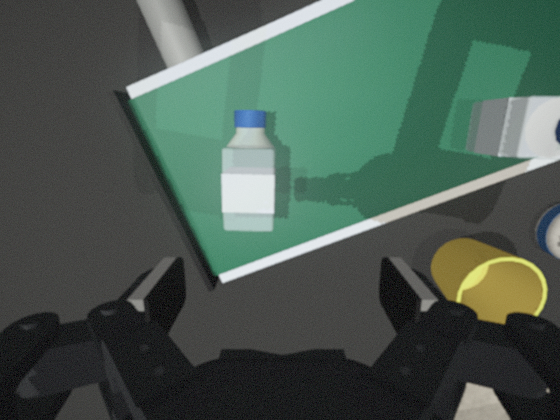

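The second bottle's cap is at (118,250) and its base at (228,248), near the far edge. I'll grip the cap firmly, shift it about 45 mm toward the robot, and then pivot.

Call:
servo_tool --pt "0.04 -0.014 0.03 0 0.55" --pt "0.082 -0.0277 0.06 0 0.55" --pt "0.082 -0.0277 0.1 0 0.55" --pt "0.082 -0.0277 0.105 0 0.55" --pt "0.082 -0.0277 0.105 0 0.55"

```text
time_s: 17.7
tool_pos: [546.8, -226.9, 126.7]
tool_rot: [[-0.956, 0.292, -0.011], [0.292, 0.956, 0.007], [0.013, 0.004, -1.0]]
wrist_force: [-0.4, 0.5, -0.7]
width: 47.1
grasp_force: 0.0
```

Call:
servo_tool --pt "0 0 0 0 0.55" --pt "0 0 0 0 0.55"

```text
time_s: 17.87
tool_pos: [554.2, -231.4, 134.8]
tool_rot: [[-0.956, 0.292, 0.003], [0.292, 0.956, -0.002], [-0.004, -0.001, -1.0]]
wrist_force: [-0.2, 0.1, -0.1]
width: 47.0
grasp_force: 0.0
```

```bash
python3 - <<'E'
from h import *
s=manip.get_state();R=np.array(s['tool_rot']);tp=np.array(s['tool_pos'])
print(tp,s['width'],np.degrees(np.arctan2(R[1,0],R[0,0])),R.T@(np.array([551.5,-235,66])-tp))
im,d=snap('wrist')
x=nets.cut_out('bottle1','wrist')[0]
m=x['pixels'];a=np.argwhere(m);print(x['score'],a.min(0),a.max(0))
hsv=cv2.cvtColor(im,cv2.COLOR_RGB2HSV)
b=np.argwhere((hsv[...,0]>100)&(hsv[...,0]<130)&(hsv[...,1]>150)&(hsv[...,2]>80));print(len(b),np.median(b,0),np.percentile(b,[2,98],axis=0))
E
```

```text
[ 554.19871283 -231.37187188  134.81509569] 46.98759862223391 162.99704370832222 [ 1.77870619 -4.2186984  68.81135479]
0.63 [224 234] [355 307]
1164 [242.  273.5] [[226. 253.]
 [256. 293.]]
```

Call:
servo_tool --pt "0.001 -0.0035 0.03 0 0.53" --pt "0.001 -0.0035 0.05 0 0.53" --pt "0.001 -0.0035 0.069 0 0.53" --pt "0.001 -0.0035 0.069 0 0.45" --pt "0.001 -0.0035 0.069 0 0.35"

```text
time_s: 18.38
tool_pos: [550.7, -234.9, 64.1]
tool_rot: [[-0.956, 0.294, -0.0], [0.294, 0.956, 0.0], [0.0, 0.0, -1.0]]
wrist_force: [0.7, 0.3, 0.6]
width: 30.1
grasp_force: 0.1
```

Call:
servo_tool --pt "0 0 0 0 0.28" --pt "0 0 0 0 0.28" --pt "0 0 -0.008 0 0.28" --pt "0 0 -0.012 0 0.28" --pt "0 0 -0.012 0 0.28"

```text
time_s: 18.8
tool_pos: [551.6, -235.8, 78.2]
tool_rot: [[-0.956, 0.294, 0.004], [0.294, 0.956, -0.002], [-0.004, -0.001, -1.0]]
wrist_force: [1.1, -0.8, -0.9]
width: 24.8
grasp_force: 45.4
```

Call:
servo_tool --pt "0.012 0 0 0 0.28" --pt "0.025 0 0 0 0.28" --pt "0.038 0 0 0 0.28" --pt "0.048 0 0 0 0.28" --pt "0.048 0 0 0 0.28"

```text
time_s: 19.22
tool_pos: [502.3, -219.9, 75.6]
tool_rot: [[-0.956, 0.295, -0.002], [0.295, 0.956, 0.001], [0.002, 0.0, -1.0]]
wrist_force: [-1.5, -0.1, -2.2]
width: 25.2
grasp_force: 45.2
```

Call:
servo_tool --pt "0 0 0.005 0 0.28" --pt "0 0 0.01 0 0.28" --pt "0 0 0.0125 0 0.28" --pt "0 0 0.0125 0 0.31" --pt "0 0 0.0125 0 0.318"

```text
time_s: 19.63
tool_pos: [504.6, -221.1, 63.4]
tool_rot: [[-0.956, 0.294, -0.0], [0.294, 0.956, -0.0], [0.0, -0.0, -1.0]]
wrist_force: [-2.5, 1.8, 3.8]
width: 27.3
grasp_force: 7.7
```

Call:
servo_tool --pt "-0.002 0 -0.007 0 0.318" --pt "-0.0045 0 -0.015 0 0.318" --pt "-0.0075 0 -0.022 0 0.318" --pt "-0.0105 0 -0.029 0 0.318" --pt "-0.014 0 -0.035 0 0.318"

```text
time_s: 20.05
tool_pos: [518.7, -225.4, 99.6]
tool_rot: [[-0.956, 0.294, 0.002], [0.294, 0.956, -0.001], [-0.002, -0.0, -1.0]]
wrist_force: [0.4, -1.5, -1.4]
width: 27.1
grasp_force: 7.7
```

Call:
servo_tool --pt "-0.0055 0 -0.008 0 0.318" --pt "-0.011 0 -0.015 0 0.318" --pt "-0.018 0 -0.022 0 0.318" --pt "-0.025 0 -0.028 0 0.318" --pt "-0.033 0 -0.033 0 0.318"

```text
time_s: 20.47
tool_pos: [549.8, -235.1, 132.4]
tool_rot: [[-0.956, 0.294, -0.0], [0.294, 0.956, -0.0], [0.0, -0.001, -1.0]]
wrist_force: [-3.9, 0.3, 2.8]
width: 27.4
grasp_force: 9.0
```

Call:
servo_tool --pt "-0.008 0 -0.005 0 0.318" --pt "-0.016 0 -0.009 0 0.318" --pt "-0.025 0 -0.012 0 0.318" --pt "-0.034 0 -0.014 0 0.318" --pt "-0.035 0 -0.015 0 0.318"

```text
time_s: 20.88
tool_pos: [585.0, -246.0, 147.2]
tool_rot: [[-0.956, 0.294, 0.003], [0.294, 0.956, -0.002], [-0.004, -0.001, -1.0]]
wrist_force: [0.2, -0.6, -0.3]
width: 27.3
grasp_force: 10.6
```

Call:
servo_tool --pt "-0.007 0 0 0 0.318" --pt "-0.014 0 0 0 0.318" --pt "-0.022 0 0.001 0 0.318" --pt "-0.03 0 0.003 0 0.318" --pt "-0.03 0 0.003 0 0.318"

```text
time_s: 21.3
tool_pos: [614.5, -255.9, 145.9]
tool_rot: [[-0.956, 0.295, 0.006], [0.295, 0.956, -0.004], [-0.007, -0.002, -1.0]]
wrist_force: [0.0, -2.0, 9.3]
width: 27.2
grasp_force: 12.4
```

```bash
python3 - <<'E'
from h import *
s=manip.get_state();print(s['grasp_force'],s['width'],s['tool_pos'])
upright('bottle1','side',-350,-180);upright('bottle1','scene',-350,-180)
E
```

```text
12.356777340173721 27.170513706391063 [ 614.4671863  -255.93599995  145.89694   ]
side bottle1 0.68 [[604.0, -292.0, 58.0], [645.0, -263.0, 157.0]]
   50 96 [[608.0, -292.0], [644.0, -280.0]]
   70 134 [[607.0, -292.0], [644.0, -279.0]]
   90 141 [[604.0, -292.0], [642.0, -278.0]]
   110 158 [[603.0, -288.0], [637.0, -264.0]]
   130 120 [[611.0, -283.0], [642.0, -264.0]]
   150 23 [[625.0, -274.0], [634.0, -263.0]]
scene bottle1 0.8 [[618.0, -285.0, 51.0], [662.0, -235.0, 160.0]]
   50 131 [[623.0, -278.0], [663.0, -239.0]]
   70 173 [[623.0, -286.0], [662.0, -237.0]]
   90 180 [[621.0, -282.0], [660.0, -235.0]]
   110 200 [[620.0, -281.0], [657.0, -235.0]]
   130 131 [[626.0, -273.0], [649.0, -244.0]]
   150 63 [[622.0, -266.0], [640.0, -247.0]]
```

Only about 5° of lean is left. I'll push 9 mm further, then release.

Call:
servo_tool --pt "-0.005 0 0 0 0.318" --pt "-0.009 0 0.001 0 0.318" --pt "-0.009 0 0.001 0 0.318"

```text
time_s: 21.75
tool_pos: [622.3, -258.2, 144.5]
tool_rot: [[-0.956, 0.295, 0.005], [0.295, 0.956, -0.004], [-0.006, -0.002, -1.0]]
wrist_force: [-1.0, -1.2, 6.5]
width: 27.4
grasp_force: 11.6
```

Call:
servo_tool --pt "0 0 0 0 0.35" --pt "0 0 0 0 0.4" --pt "0 0 0 0 0.5" --pt "0 0 0 0 0.6" --pt "0 0 -0.01 0 0.6"

```text
time_s: 22.17
tool_pos: [617.9, -255.1, 149.0]
tool_rot: [[-0.956, 0.294, -0.006], [0.294, 0.956, 0.004], [0.007, 0.002, -1.0]]
wrist_force: [-1.5, -0.2, -0.9]
width: 50.9
grasp_force: 0.0
```

Call:
servo_tool --pt "0 0 -0.03 0 0.6" --pt "0 0 -0.07 0 0.6" --pt "0.02 0 -0.1 0 0.8" --pt "0.02 0 -0.1 0 1" --pt "0.02 0 -0.1 0 1"

```text
time_s: 22.58
tool_pos: [602.0, -251.2, 256.7]
tool_rot: [[-0.956, 0.294, 0.006], [0.294, 0.956, -0.004], [-0.007, -0.002, -1.0]]
wrist_force: [-0.5, 0.4, 0.5]
width: 83.8
grasp_force: 0.0
```

```bash
python3 - <<'E'
from h import *
s=manip.get_state();print(s['time_s'],s['tool_pos'])
upright('bottle1','side',-350,150);upright('jar1','side',-350,160)
im,d=snap('scene','scene1.png')
print([(x['score'],x['point']) for x in nets.spot_point('jar1','scene')],[(x['score'],x['point']) for x in nets.spot_point('bottle1','scene')])
E
```

```text
22.5833 [ 601.98964593 -251.19683399  256.73797873]
side bottle1 0.75 [[763.0, 38.0, 4.0], [817.0, 90.0, 40.0]]
side bottle1 0.67 [[616.0, -49.0, 54.0], [656.0, -21.0, 159.0]]
   50 88 [[617.0, -48.0], [653.0, -36.0]]
   70 93 [[617.0, -48.0], [653.0, -35.0]]
   90 102 [[616.0, -49.0], [653.0, -35.0]]
   110 131 [[617.0, -48.0], [656.0, -27.0]]
   130 76 [[625.0, -38.0], [653.0, -21.0]]
   150 50 [[629.0, -38.0], [650.0, -20.0]]
side jar1 0.63 [[590.0, 92.0, 53.0], [647.0, 133.0, 119.0]]
   50 101 [[592.0, 93.0], [645.0, 124.0]]
   70 116 [[592.0, 93.0], [645.0, 126.0]]
   90 125 [[593.0, 93.0], [644.0, 123.0]]
   110 77 [[602.0, 102.0], [633.0, 134.0]]
[(0.91, [247.7, 263.4])] [(0.83, [237.5, 202.6]), (0.74, [215.3, 118.6])]
```

View pics/scene1.png

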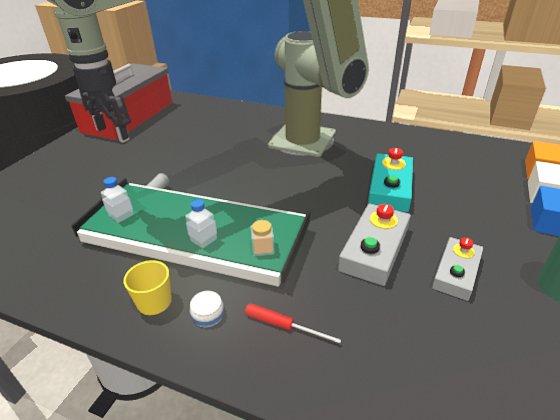

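The scene shows all three containers standing: bottles at (200,117) and (222,202), jar at (238,262). The mushroom is still in. I'll go back to it.

Call:
servo_tool --pt "0.107 0.165 0 -0.298 1" --pt "0.107 0.165 0 -0.298 1" --pt "0.107 0.165 0 -0.298 1" --pt "0.107 0.165 0 -0.298 1" --pt "0.107 0.165 0 -0.298 1"

```text
time_s: 23.35
tool_pos: [545.6, -58.3, 251.2]
tool_rot: [[-1.0, -0.0, -0.002], [-0.0, 1.0, 0.002], [0.002, 0.002, -1.0]]
wrist_force: [-0.4, -0.1, -0.6]
width: 85.4
grasp_force: 0.0
```

Call:
servo_tool --pt "0.06 0.198 0 0 1" --pt "0.06 0.198 0 0 1" --pt "0.06 0.198 0 0 1" --pt "0.06 0.198 0 0 1" --pt "0.06 0.198 0 0 1"

```text
time_s: 23.77
tool_pos: [486.1, 138.5, 251.6]
tool_rot: [[-1.0, 0.001, -0.001], [0.001, 1.0, 0.0], [0.001, 0.0, -1.0]]
wrist_force: [0.3, 0.5, -0.2]
width: 85.5
grasp_force: 0.0
```

Call:
servo_tool --pt "0.03 0.19 0 0 1" --pt "0.03 0.19 0 0 1" --pt "0.03 0.19 0 0 1" --pt "0.03 0.19 0 0 1" --pt "0.03 0.19 0 0 1"

```text
time_s: 24.18
tool_pos: [455.9, 330.3, 251.5]
tool_rot: [[-1.0, -0.002, -0.001], [-0.002, 1.0, 0.001], [0.001, 0.001, -1.0]]
wrist_force: [-0.4, 0.2, 0.0]
width: 85.5
grasp_force: 0.0
```

```bash
cat >> h.py <<'E'
def mush():
    s=manip.get_state();R=np.array(s['tool_rot']);tp=np.array(s['tool_pos'])
    print(s['time_s'],tp.round(1),s['width'],np.degrees(np.arctan2(R[1,0],R[0,0])).round(1),np.round(s['joint_positions'],2))
    im,d=snap('wrist')
    hsv=cv2.cvtColor(im,cv2.COLOR_RGB2HSV)
    for lab,m in (('red',((hsv[...,0]<8)|(hsv[...,0]>172))&(hsv[...,1]>150)&(hsv[...,2]>60)),('green',(hsv[...,0]>45)&(hsv[...,0]<75)&(hsv[...,1]>130)&(hsv[...,2]>60))):
        n,l,st,c=cv2.connectedComponentsWithStats(m.astype(np.uint8))
        for i in range(1,n):
            if st[i,4]>150:
                P=world('wrist',np.argwhere((l==i)&(d>0)),d);z=np.percentile(P[:,2],90);T=P[abs(P[:,2]-z)<4]
                r=cv2.minEnclosingCircle(T[:,:2].astype(np.float32))
                print(lab,st[i,4],c[i].round(),'z',z.round(1),T.mean(0).round(1),np.round(r[0],1),round(r[1],1),'tool',(R.T@(np.r_[r[0],z]-tp)).round(1))
E
python3 - <<'E'
from h import *
mush()
E
```

```text
24.1833 [455.9 330.3 251.5] 85.50759745689335 -179.9 [ 0.47  0.17  1.55  0.    1.43 -1.1 ]
red 421 [491. 179.] z 64.1 [445.5 549.   63. ] [446.  550.7] 13.2 tool [  9.3 220.2 187.7]
```

```bash
python3 - <<'E'
from h import *
s=manip.get_state();print(s['tool_pos'])
im,d=snap('wrist')
for sc,p,P in cloud('stop_top','wrist',d):
    z=np.percentile(P[:,2],90);T=P[abs(P[:,2]-z)<4]
    print(round(sc,2),np.round(p),len(P),z.round(1),T.mean(0).round(1),cv2.minEnclosingCircle(T[:,:2].astype(np.float32)))
print([(x['score'],x['point']) for x in nets.spot_point('stop_top','wrist')])
a=proj('wrist',[420.5,358,87])[0].astype(int);print(a,im[a[0]-8:a[0]+9:4,a[1]],world('wrist',a,d))
E
```

```text
[455.18772089 333.46635162 251.4814593 ]
0.9 [181. 486.] 575 62.2 [449.2 540.2  61.1] ((449.433837890625, 541.396484375), 14.069381713867188)
0.89 [154. 309.] 1370 85.5 [420.  353.1  84.4] ((420.315185546875, 353.4918212890625), 19.579225540161133)
[(0.92, [156.0, 306.4]), (0.56, [178.8, 490.8])]
[155 316] [[239 119 102]
 [240 126 107]
 [238 117 100]
 [233 120 103]
 [233 117 100]] [[420.70117503 358.08010076  84.10153366]]
```

Call:
servo_tool --pt "0.035 0.0215 0.04 0 0.85" --pt "0.035 0.0215 0.08 0 0.85" --pt "0.035 0.0215 0.115 0 0.85" --pt "0.035 0.0215 0.115 0 0.85" --pt "0.035 0.0215 0.115 0 0.85"

```text
time_s: 24.8
tool_pos: [420.4, 345.5, 134.2]
tool_rot: [[-1.0, 0.002, -0.007], [0.002, 1.0, -0.005], [0.007, -0.005, -1.0]]
wrist_force: [-0.2, -0.3, 0.4]
width: 72.7
grasp_force: 0.0
```

Call:
servo_tool --pt "0 0 0 0 0.85" --pt "0 0 0 0 0.85" --pt "0 0 0 0 0.85"

```text
time_s: 25.05
tool_pos: [425.1, 348.9, 140.5]
tool_rot: [[-1.0, 0.002, 0.005], [0.002, 1.0, 0.003], [-0.005, 0.003, -1.0]]
wrist_force: [0.4, 0.1, -0.6]
width: 72.7
grasp_force: 0.0
```

```bash
python3 - <<'E'
from h import *
s=manip.get_state();print(s['tool_pos'],s['width'])
im,d=snap('wrist','w6.png')
R=np.array(s['tool_rot'])
for sc,p,P in cloud('stop_top','wrist',d):
    z=np.percentile(P[:,2],90);T=P[abs(P[:,2]-z)<4]
    c=cv2.minEnclosingCircle(T[:,:2].astype(np.float32))
    print(round(sc,2),np.round(p),len(P),z.round(1),T.mean(0).round(1),c,R.T@(np.r_[c[0],z]-s['tool_pos']))
E
```

```text
[425.12934302 348.93990214 140.54350884] 72.71438394746285
0.84 [244. 546.] 939 62.2 [446.8 541.   61.1] ((446.55487060546875, 546.0889892578125), 13.626920700073242) [-20.62457755 196.94821238  79.06861742]
0.59 [214. 296.] 2915 84.9 [416.7 358.9  83.9] ((417.3082275390625, 359.14752197265625), 19.960670471191406) [ 8.14082814 10.02185751 55.67838314]
```

View pics/w6.png

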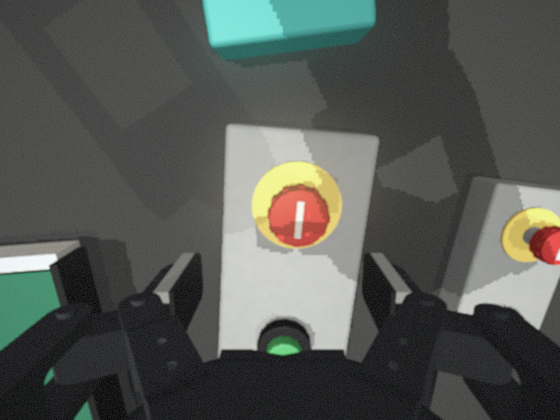

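The mushroom head is at (216,297), with the fingers straddling it symmetrically about column 281. I'll shift by (+7,+9) mm, descend, and grip.

Call:
servo_tool --pt "0.007 0.009 0.02 0 0.8" --pt "0.007 0.009 0.045 0 0.8" --pt "0.007 0.009 0.062 0 0.75" --pt "0.007 0.009 0.07 0 0.7" --pt "0.007 0.009 0.07 0 0.65"

```text
time_s: 25.57
tool_pos: [414.4, 356.4, 65.8]
tool_rot: [[-1.0, 0.001, -0.003], [0.001, 1.0, -0.002], [0.003, -0.002, -1.0]]
wrist_force: [-1.0, -0.2, 0.5]
width: 55.9
grasp_force: 0.0
```

Call:
servo_tool --pt "0 0 0 0 0.58" --pt "0 0 0 0 0.54" --pt "0 0 0 0 0.51" --pt "0 0 0 0 0.48" --pt "0 0 0 0 0.48"

```text
time_s: 25.98
tool_pos: [417.0, 359.0, 69.2]
tool_rot: [[-1.0, 0.001, 0.004], [0.001, 1.0, 0.004], [-0.004, 0.004, -1.0]]
wrist_force: [0.1, 3.8, 3.6]
width: 40.7
grasp_force: 2.1
```

Call:
servo_tool --pt "0 0.001 0 0 0.46" --pt "0 0.001 0 0 0.445" --pt "0 0.001 0 0 0.445"

```text
time_s: 26.23
tool_pos: [417.0, 359.7, 69.4]
tool_rot: [[-1.0, 0.001, 0.004], [0.001, 1.0, 0.003], [-0.004, 0.003, -1.0]]
wrist_force: [-0.3, 3.0, 6.7]
width: 38.7
grasp_force: 33.5
```

Call:
servo_tool --pt "0 0 -0.001 0.1 0.445" --pt "0 0 -0.002 0.2 0.445" --pt "0 0 -0.0028 0.3 0.445" --pt "0 0 -0.0036 0.4 0.445" --pt "0 0 -0.0044 0.5 0.445"

```text
time_s: 26.65
tool_pos: [417.2, 360.9, 73.1]
tool_rot: [[-0.875, 0.485, 0.005], [0.485, 0.875, 0.006], [-0.001, 0.007, -1.0]]
wrist_force: [0.6, 8.1, -0.7]
width: 38.8
grasp_force: 33.4
```

Call:
servo_tool --pt "0 0 -0.001 0.1 0.445" --pt "0 0 -0.002 0.2 0.445" --pt "0 0 -0.003 0.3 0.445" --pt "0 0 -0.0035 0.35 0.445" --pt "0 0 -0.0035 0.36 0.445"

```text
time_s: 27.07
tool_pos: [417.9, 361.6, 76.8]
tool_rot: [[-0.65, 0.76, 0.006], [0.76, 0.65, 0.007], [0.001, 0.01, -1.0]]
wrist_force: [2.9, 10.0, -1.5]
width: 38.6
grasp_force: 33.4
```

Call:
servo_tool --pt "0 0 0 0 0.445" --pt "0 0 0 0 0.445" --pt "0 0 0 0 0.445"

```text
time_s: 27.32
tool_pos: [417.9, 361.6, 76.8]
tool_rot: [[-0.652, 0.759, 0.006], [0.759, 0.652, 0.007], [0.001, 0.009, -1.0]]
wrist_force: [3.6, 10.0, -1.4]
width: 38.9
grasp_force: 33.4
```

```bash
python3 - <<'E'
from h import *
s=manip.get_state();print(s['time_s'],s['tool_pos'],s['wrist_force'],s['wrist_torque'],s['grasp_force'])
im,d=snap('scene')
for sc,p,P in cloud('stop_top','scene',d): print(round(sc,2),np.round(p),len(P),np.percentile(P,[2,95],axis=0).round(1).tolist())
im,d=snap('wrist','w7.png')
E
```

```text
27.3167 [417.9055129  361.59249133  76.77571701] [ 3.60929931 10.01793601 -1.44779211] [ 1.61415004 -0.5107146   0.03211994] 33.409723341464996
0.64 [210. 382.] 95 [[412.0, 347.0, 76.3], [441.4, 364.1, 94.3]]
0.51 [242. 468.] 96 [[441.9, 538.3, 53.6], [464.4, 559.4, 65.5]]
```

View pics/w7.png

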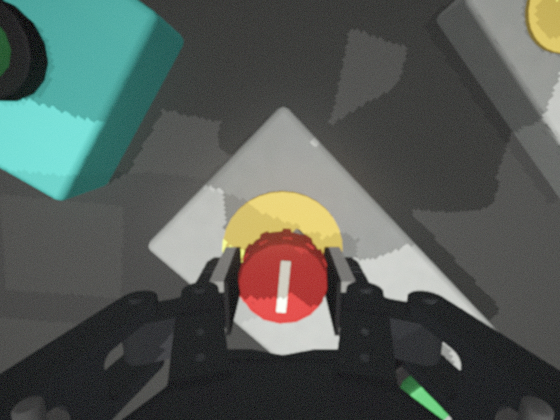

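The bar turned with the gripper, and the head top is at 94 mm, so it is fully out. I'll release, rise, and go to look at the start button.

Call:
servo_tool --pt "0 0 0 0 0.5" --pt "0 0 0 0 0.6" --pt "0 0 0 0 0.7" --pt "0 0 -0.01 0 0.8" --pt "0 0 -0.04 0 0.8"

```text
time_s: 27.88
tool_pos: [411.3, 355.1, 110.7]
tool_rot: [[-0.652, 0.758, -0.011], [0.759, 0.652, -0.007], [0.001, -0.013, -1.0]]
wrist_force: [-0.1, -0.8, -0.5]
width: 68.4
grasp_force: 0.0
```

Call:
servo_tool --pt "0 0 -0.04 -0.12 0.8" --pt "0 0 -0.08 -0.24 0.6" --pt "0 0 -0.11 -0.36 0.4" --pt "0 0 -0.11 -0.48 0.2" --pt "0 0 -0.11 -0.6 0"

```text
time_s: 28.3
tool_pos: [416.9, 358.7, 229.3]
tool_rot: [[-0.968, 0.252, 0.006], [0.252, 0.968, 0.003], [-0.005, 0.004, -1.0]]
wrist_force: [-0.5, -0.6, -0.3]
width: 19.6
grasp_force: 0.0
```

Call:
servo_tool --pt "-0.04 0 0 -0.12 0" --pt "-0.08 -0.01 0 -0.24 0" --pt "-0.12 -0.02 0 -0.26 0" --pt "-0.145 -0.035 0 -0.26 0" --pt "-0.145 -0.035 0 -0.26 0"

```text
time_s: 28.72
tool_pos: [550.4, 282.2, 225.3]
tool_rot: [[-1.0, 0.007, 0.002], [0.007, 1.0, -0.003], [-0.002, -0.003, -1.0]]
wrist_force: [-0.5, 0.7, -0.3]
width: -0.1
grasp_force: 0.0
```

Call:
servo_tool --pt "0 0 0 0 0" --pt "0 0 0 0 0" --pt "0 0 0 0 0"

```text
time_s: 28.97
tool_pos: [545.3, 287.6, 225.2]
tool_rot: [[-1.0, -0.0, -0.001], [-0.0, 1.0, -0.0], [0.001, -0.0, -1.0]]
wrist_force: [-0.5, -0.2, -0.2]
width: -0.2
grasp_force: 0.0
```

```bash
python3 - <<'E'
from h import *
s=manip.get_state();print(s['time_s'],s['tool_pos'],np.round(s['tool_rot'],3).tolist(),s['width'])
for n in ('wrist','scene'):
  im,d=snap(n)
  for t in ('stop_top','start_top'):
    for sc,p,P in cloud(t,n,d):
      if len(P)>6000: continue
      z=np.percentile(P[:,2],92);T=P[abs(P[:,2]-z)<4]
      c=cv2.minEnclosingCircle(T[:,:2].astype(np.float32))
      print(n,t,round(sc,2),np.round(p),len(P),z.round(1),T.mean(0).round(1),np.round(c[0],1),round(c[1],1))
E
```

```text
28.9667 [545.28616425 287.56695944 225.15824158] [[-1.0, -0.0, -0.001], [-0.0, 1.0, -0.0], [0.001, -0.0, -1.0]] -0.15308111728320073
wrist stop_top 0.62 [ 87. 557.] 30 54.7 [451.2 535.3  53.3] [451.1 535.4] 5.6
wrist stop_top 0.59 [ 41. 373.] 2355 93.0 [419.9 358.4  91.8] [420.  358.6] 19.6
wrist stop_top 0.16 [348. 181.] 116 21.2 [753.1 157.1  19.6] [753.3 158.1] 6.6
wrist start_top 0.8 [168. 536.] 323 51.3 [527.1 536.6  50.2] [527.4 537.1] 9.8
wrist start_top 0.7 [183. 352.] 652 74.9 [533.2 349.7  73.9] [533.6 350.2] 13.5
scene stop_top 0.76 [209. 385.] 182 93.8 [426.3 361.5  92.7] [426.2 361.2] 17.8
scene stop_top 0.64 [154. 393.] 114 94.0 [151.1 339.   92.5] [149.8 338.8] 17.5
scene stop_top 0.5 [245. 467.] 108 65.5 [454.6 549.3  64.1] [453.5 547.6] 12.9
scene start_top 0.45 [270. 455.] 52 52.6 [531.8 539.2  51.3] [530.9 539. ] 8.8
scene start_top 0.42 [224. 204.] 959 153.3 [646.1 -15.3 154.7] [644.2 -17.8] 14.2
```

The mushroom is out at 94 mm. The start button is at (533.5,350), 114 mm from the mushroom as specified. I'll press it.

Call:
servo_tool --pt "0.006 0.04 0.03 0 0" --pt "0.012 0.063 0.07 0 0" --pt "0.012 0.063 0.1 0 0" --pt "0.012 0.063 0.12 0 0" --pt "0.012 0.063 0.13 0 0"

```text
time_s: 29.68
tool_pos: [530.8, 349.5, 90.2]
tool_rot: [[-1.0, -0.001, -0.008], [-0.001, 1.0, -0.004], [0.008, -0.004, -1.0]]
wrist_force: [-1.2, 0.5, 0.5]
width: -0.4
grasp_force: 0.0
```

Call:
servo_tool --pt "0 0 0.008 0 0" --pt "0 0 0.016 0 0" --pt "0 0 0.022 0 0" --pt "0 0 0.026 0 0" --pt "0 0 0.028 0 0"

```text
time_s: 30.1
tool_pos: [536.0, 350.3, 69.9]
tool_rot: [[-1.0, 0.001, 0.002], [0.001, 1.0, 0.001], [-0.002, 0.001, -1.0]]
wrist_force: [-5.1, -2.3, 15.1]
width: -0.2
grasp_force: 7.4
```

Call:
servo_tool --pt "0 0 0 0 0" --pt "0 0 0 0 0"

```text
time_s: 30.27
tool_pos: [536.0, 350.3, 70.1]
tool_rot: [[-1.0, 0.001, 0.003], [0.001, 1.0, 0.001], [-0.003, 0.001, -1.0]]
wrist_force: [-2.3, -1.8, 6.3]
width: 0.1
grasp_force: 3.3
```

Call:
servo_tool --pt "0 0 0.002 0 0" --pt "0 0 0.003 0 0" --pt "0 0 0.003 0 0" --pt "0 0 0.003 0 0"

```text
time_s: 30.6
tool_pos: [536.0, 350.4, 69.9]
tool_rot: [[-1.0, 0.001, 0.003], [0.001, 1.0, 0.001], [-0.003, 0.001, -1.0]]
wrist_force: [-7.8, -4.4, 18.3]
width: -0.0
grasp_force: 9.4
```

Call:
servo_tool --pt "0 0 -0.02 0 0" --pt "0 0 -0.06 0 0" --pt "0 0 -0.1 0 0" --pt "0 0 -0.14 0 0" --pt "0 0 -0.14 0 0"

```text
time_s: 31.02
tool_pos: [540.8, 352.7, 217.0]
tool_rot: [[-1.0, 0.001, 0.02], [0.001, 1.0, 0.009], [-0.02, 0.009, -1.0]]
wrist_force: [0.6, 0.7, 3.2]
width: 0.2
grasp_force: 0.0
```

Call:
servo_tool --pt "-0.03 0.03 0 0 0" --pt "-0.03 0.03 0 0 0" --pt "-0.03 0.03 0 0 0" --pt "-0.03 0.03 0 0 0" --pt "-0.03 0.03 0 0 0"

```text
time_s: 31.43
tool_pos: [564.8, 379.7, 205.2]
tool_rot: [[-1.0, 0.001, 0.001], [0.001, 1.0, 0.001], [-0.001, 0.001, -1.0]]
wrist_force: [-0.5, 1.2, -0.3]
width: -0.3
grasp_force: 0.0
```

```bash
python3 - <<'E'
from h import *
s=manip.get_state();print(s['time_s'],s['tool_pos'],s['wrist_force'])
for n in ('wrist','scene'):
  im,d=snap(n)
  for t in ('stop_top','start_top'):
    for sc,p,P in cloud(t,n,d):
      if len(P)>6000: continue
      z=np.percentile(P[:,2],92);T=P[abs(P[:,2]-z)<4]
      print(n,t,round(sc,2),np.round(p),z.round(1),T.mean(0).round(1))
upright('bottle1','scene',-350,150);upright('jar1','scene',-350,190)
E
```

```text
31.4333 [564.82359306 379.74693362 205.22525576] [-0.48600863  1.21135254 -0.33136077]
wrist stop_top 0.86 [ 55. 489.] 63.9 [448.5 546.9  62.8]
wrist stop_top 0.85 [ 14. 254.] 93.3 [426.8 359.2  92.1]
wrist start_top 0.62 [151. 454.] 51.5 [526.8 536.8  50.4]
wrist start_top 0.6 [163. 247.] 75.1 [533.2 349.9  74. ]
scene stop_top 0.65 [243. 464.] 64.9 [454.4 549.6  63.7]
scene stop_top 0.63 [208. 387.] 94.3 [429.  360.3  93. ]
scene start_top 0.62 [269. 454.] 53.5 [532.  539.4  52. ]
scene start_top 0.31 [226. 201.] 153.0 [648.7 -15.5 154.3]
scene bottle1 0.9 [[625.0, -281.0, 54.0], [665.0, -239.0, 157.0]]
   50 124 [[627.0, -271.0], [664.0, -240.0]]
   70 153 [[625.0, -277.0], [664.0, -239.0]]
   90 163 [[625.0, -278.0], [664.0, -239.0]]
   110 196 [[627.0, -278.0], [663.0, -241.0]]
   130 113 [[628.0, -272.0], [652.0, -250.0]]
   150 64 [[631.0, -272.0], [651.0, -252.0]]
scene bottle1 0.64 [[770.0, -92.0, 6.0], [852.0, -8.0, 80.0]]
   50 561 [[771.0, -91.0], [851.0, -9.0]]
   70 387 [[769.0, -92.0], [853.0, -8.0]]
scene bottle1 0.58 [[630.0, -41.0, 56.0], [671.0, 9.0, 158.0]]
   50 128 [[635.0, -36.0], [670.0, 8.0]]
   70 179 [[632.0, -40.0], [671.0, 9.0]]
   90 184 [[631.0, -38.0], [670.0, 8.0]]
   110 240 [[632.0, -37.0], [670.0, 7.0]]
   130 121 [[637.0, -28.0], [659.0, -4.0]]
   150 92 [[636.0, -26.0], [656.0, -5.0]]
scene jar1 0.83 [[591.0, 143.0, 51.0], [635.0, 185.0, 119.0]]
   50 140 [[618.0, 145.0], [635.0, 184.0]]
   70 145 [[598.0, 146.0], [635.0, 184.0]]
   90 204 [[598.0, 144.0], [634.0, 183.0]]
   110 200 [[593.0, 143.0], [627.0, 175.0]]
scene jar1 0.57 [[759.0, 155.0, 10.0], [778.0, 190.0, 26.0]]
```

The mushroom and start button are out, and the bottles are fine. The jar, though, has been knocked about 35 mm towards the end stop, to roughly 0.24 in belt y, which is right on the limit. Touching it requires the stop to be in, so I'll push the stop in again, move the jar back, and repeat the reset and start.

Call:
servo_tool --pt "0.146 -0.021 0 0 0" --pt "0.146 -0.021 0 0 0" --pt "0.146 -0.021 0.03 0 0" --pt "0.146 -0.021 0.07 0 0" --pt "0.146 -0.021 0.095 0 0"

```text
time_s: 32.35
tool_pos: [417.2, 360.1, 110.8]
tool_rot: [[-1.0, -0.001, 0.004], [-0.001, 1.0, 0.003], [-0.004, 0.003, -1.0]]
wrist_force: [1.7, 0.3, -1.1]
width: 0.1
grasp_force: 0.0
```

Call:
servo_tool --pt "0 0 0 0 0" --pt "0 0 0 0 0"

```text
time_s: 32.52
tool_pos: [416.5, 358.0, 107.3]
tool_rot: [[-1.0, 0.0, -0.005], [0.0, 1.0, -0.003], [0.005, -0.003, -1.0]]
wrist_force: [0.5, -0.2, 0.9]
width: -0.1
grasp_force: 0.0
```

Call:
servo_tool --pt "-0.002 0 0.006 0 0" --pt "-0.002 0 0.012 0 0" --pt "-0.002 0 0.017 0 0" --pt "-0.002 0 0.021 0 0" --pt "-0.002 0 0.024 0 0"

```text
time_s: 32.93
tool_pos: [423.1, 360.1, 86.6]
tool_rot: [[-1.0, 0.001, 0.005], [0.001, 1.0, 0.003], [-0.005, 0.003, -1.0]]
wrist_force: [1.9, 0.4, 11.7]
width: -0.2
grasp_force: 6.2
```

Call:
servo_tool --pt "0 0 0.001 0 0" --pt "0 0 0.002 0 0" --pt "0 0 0.002 0 0" --pt "0 0 0.002 0 0"

```text
time_s: 33.27
tool_pos: [423.3, 360.2, 86.4]
tool_rot: [[-1.0, 0.001, 0.005], [0.001, 1.0, 0.002], [-0.005, 0.002, -1.0]]
wrist_force: [-0.3, -1.4, 11.6]
width: 0.1
grasp_force: 5.8
```

Call:
servo_tool --pt "0 0 -0.02 0 0.3" --pt "0 0 -0.06 0 0.6" --pt "0 0 -0.1 0 1" --pt "-0.04 -0.03 -0.13 0 1" --pt "-0.08 -0.06 -0.14 0 1"

```text
time_s: 33.68
tool_pos: [482.2, 315.6, 221.2]
tool_rot: [[-1.0, -0.004, 0.006], [-0.004, 1.0, 0.004], [-0.006, 0.004, -1.0]]
wrist_force: [1.5, -0.0, -0.7]
width: 60.6
grasp_force: 0.0
```

Call:
servo_tool --pt "-0.13 -0.15 0 0 1" --pt "-0.13 -0.15 0 0 1" --pt "-0.13 -0.15 0 0 1" --pt "-0.13 -0.15 0 0 1" --pt "-0.13 -0.15 0 0 1"

```text
time_s: 34.1
tool_pos: [612.6, 160.5, 215.9]
tool_rot: [[-1.0, 0.003, -0.0], [0.003, 1.0, -0.001], [0.0, -0.001, -1.0]]
wrist_force: [-0.1, 0.3, 0.6]
width: 85.2
grasp_force: 0.0
```

Call:
servo_tool --pt "0 0 0 0 0.75" --pt "0 0 0 0 0.75" --pt "0 0 0 0 0.75"

```text
time_s: 34.35
tool_pos: [610.4, 163.6, 215.6]
tool_rot: [[-1.0, 0.001, -0.002], [0.001, 1.0, 0.0], [0.002, 0.0, -1.0]]
wrist_force: [-0.5, 0.4, -0.3]
width: 64.4
grasp_force: 0.0
```

```bash
cat >> h.py <<'E'
def lid():
    s=manip.get_state();R=np.array(s['tool_rot']);tp=np.array(s['tool_pos']);print(s['time_s'],tp.round(1),s['width'])
    im,d=snap('wrist')
    for sc,p,P in cloud('jar1','wrist',d):
        T=P[abs(P[:,2]-118)<5]
        if sc<.3 or len(T)<50: continue
        c=cv2.minEnclosingCircle(T[:,:2].astype(np.float32));r=cv2.minAreaRect(P[:,:2].astype(np.float32))
        print(round(sc,2),np.round(p),'lid',T.mean(0).round(1),np.round(c[0],1),round(c[1],1),'all',np.round(r[0]),np.round(r[1]),round(r[2]),'tool',(R.T@(np.r_[c[0],118]-tp)).round(1))
E
python3 - <<'E'
from h import *
lid()
im,d=snap('scene')
for sc,p,P in cloud('stop_top','scene',d): print(round(sc,2),np.round(p),len(P),np.percentile(P,92,axis=0).round(1).tolist())
E
```

```text
34.35 [610.4 163.6 215.6] 64.37739894581769
0.73 [195. 272.] lid [603.4 155.9 116.3] [604.  155.8] 20.9 all [612. 159.] [66. 48.] 17 tool [ 6.2 -7.8 97.6]
0.67 [244. 467.] 99 [464.3, 559.0, 65.3]
0.52 [212. 385.] 165 [441.0, 376.7, 87.5]
```

The stop is in again, at 87 mm, and the jar lid is at (604,156). I'll grip the lid from above and carry the jar 50 mm inwards.

Call:
servo_tool --pt "0.006 -0.008 0.03 0 0.75" --pt "0.006 -0.008 0.06 0 0.75" --pt "0.006 -0.008 0.09 0 0.75" --pt "0.006 -0.008 0.105 0 0.7" --pt "0.006 -0.008 0.109 0 0.65"

```text
time_s: 34.97
tool_pos: [601.2, 156.1, 102.9]
tool_rot: [[-1.0, -0.001, -0.008], [-0.001, 1.0, -0.001], [0.008, -0.001, -1.0]]
wrist_force: [-0.9, -0.2, 0.9]
width: 55.4
grasp_force: 0.0
```

Call:
servo_tool --pt "0 0 0 0 0.6" --pt "0 0 0 0 0.55" --pt "0 0 0 0 0.5" --pt "0 0 0 0 0.46" --pt "0 0 0 0 0.46"

```text
time_s: 35.38
tool_pos: [606.7, 155.9, 109.8]
tool_rot: [[-1.0, 0.001, 0.004], [0.001, 1.0, 0.001], [-0.004, 0.001, -1.0]]
wrist_force: [-1.4, -0.7, 5.8]
width: 39.8
grasp_force: 34.5
```

Call:
servo_tool --pt "0 0 -0.004 0 0.45" --pt "0 0 -0.008 0 0.45" --pt "0 -0.012 -0.008 0 0.45" --pt "0 -0.026 -0.008 0 0.45" --pt "0 -0.04 -0.008 0 0.45"

```text
time_s: 35.8
tool_pos: [604.5, 113.9, 114.6]
tool_rot: [[-1.0, 0.0, -0.001], [0.0, 1.0, -0.001], [0.001, -0.001, -1.0]]
wrist_force: [0.7, -0.7, -1.0]
width: 39.7
grasp_force: 47.2
```

Call:
servo_tool --pt "0 -0.01 0 0 0.45" --pt "0 -0.015 0 0 0.45" --pt "0 -0.015 0.004 0 0.45" --pt "0 -0.015 0.006 0 0.45" --pt "0 -0.015 0.006 0 0.45"

```text
time_s: 36.22
tool_pos: [605.6, 99.6, 110.0]
tool_rot: [[-1.0, 0.001, 0.001], [0.001, 1.0, -0.001], [-0.001, -0.001, -1.0]]
wrist_force: [-0.8, -3.2, 3.4]
width: 39.5
grasp_force: 47.7
```

Call:
servo_tool --pt "0 0 0.001 0 0.45" --pt "0 0 0.002 0 0.45" --pt "0 0 0.002 0 0.45"

```text
time_s: 36.47
tool_pos: [606.3, 99.6, 110.1]
tool_rot: [[-1.0, 0.0, 0.003], [0.0, 1.0, -0.002], [-0.003, -0.002, -1.0]]
wrist_force: [-4.0, -3.9, 11.0]
width: 39.5
grasp_force: 48.5
```

On the belt; release and rise.

Call:
servo_tool --pt "0 0 0 0 0.5" --pt "0 0 0 0 0.6" --pt "0 0 0 0 0.7" --pt "0 0 -0.01 0 0.75" --pt "0 0 -0.04 0 0.75"

```text
time_s: 36.88
tool_pos: [600.4, 100.8, 141.9]
tool_rot: [[-1.0, 0.0, -0.012], [0.0, 1.0, 0.0], [0.012, 0.0, -1.0]]
wrist_force: [-1.0, 0.8, -0.5]
width: 63.9
grasp_force: 0.0
```

Call:
servo_tool --pt "0 0 -0.04 0 0.9" --pt "0 0 -0.08 0 1" --pt "0 0 -0.1 0 1" --pt "0 0 -0.1 0 1" --pt "0 0 -0.1 0 1"

```text
time_s: 37.3
tool_pos: [606.1, 100.9, 249.7]
tool_rot: [[-1.0, 0.0, 0.005], [0.0, 1.0, 0.0], [-0.005, 0.0, -1.0]]
wrist_force: [-0.0, -0.4, -0.5]
width: 85.9
grasp_force: 0.0
```

```bash
python3 - <<'E'
from h import *
lid()
upright('jar1','scene',0,190);upright('jar1','side',0,190);upright('bottle1','scene',-350,-200)
E
```

```text
37.3 [606.1 100.9 249.7] 85.85108781713647
0.58 [189. 278.] lid [597.7  97.4 113.3] [600.7  99.1] 20.5 all [608. 102.] [65. 49.] 19 tool [  6.   -1.8 131.7]
scene jar1 0.86 [[589.0, 88.0, 53.0], [635.0, 129.0, 119.0]]
   50 135 [[586.0, 91.0], [633.0, 128.0]]
   70 139 [[601.0, 90.0], [634.0, 129.0]]
   90 199 [[593.0, 89.0], [634.0, 127.0]]
   110 158 [[597.0, 90.0], [626.0, 120.0]]
side jar1 0.72 [[579.0, 70.0, 55.0], [631.0, 105.0, 119.0]]
   50 83 [[580.0, 71.0], [630.0, 99.0]]
   70 114 [[580.0, 71.0], [629.0, 102.0]]
   90 131 [[581.0, 71.0], [626.0, 97.0]]
   110 77 [[587.0, 78.0], [618.0, 108.0]]
scene bottle1 0.58 [[625.0, -281.0, 56.0], [665.0, -239.0, 157.0]]
   50 112 [[627.0, -274.0], [664.0, -240.0]]
   70 155 [[626.0, -278.0], [664.0, -239.0]]
   90 166 [[627.0, -279.0], [664.0, -239.0]]
   110 191 [[628.0, -279.0], [664.0, -241.0]]
   130 101 [[632.0, -270.0], [654.0, -250.0]]
   150 59 [[634.0, -270.0], [651.0, -252.0]]
```

The jar stands at (603,99), well inside. I'll return to the mushroom and repeat the reset.

Call:
servo_tool --pt "0.12 0.165 0 0 1" --pt "0.12 0.165 0 0 1" --pt "0.12 0.165 0 0 1" --pt "0.12 0.165 0 0 1" --pt "0.12 0.165 0 0 1"

```text
time_s: 38.12
tool_pos: [483.3, 267.1, 246.7]
tool_rot: [[-1.0, 0.001, -0.001], [0.001, 1.0, 0.0], [0.001, 0.0, -1.0]]
wrist_force: [1.0, 0.4, 0.3]
width: 85.4
grasp_force: 0.0
```

Call:
servo_tool --pt "0.068 0.0935 0.03 0 0.85" --pt "0.068 0.0935 0.06 0 0.85" --pt "0.068 0.0935 0.09 0 0.85" --pt "0.068 0.0935 0.11 0 0.85" --pt "0.068 0.0935 0.11 0 0.85"

```text
time_s: 38.53
tool_pos: [410.0, 358.2, 129.5]
tool_rot: [[-1.0, -0.003, -0.013], [-0.003, 1.0, -0.007], [0.013, -0.007, -1.0]]
wrist_force: [-1.2, -0.4, -1.3]
width: 72.8
grasp_force: 0.0
```

Call:
servo_tool --pt "0 0 0 0 0.85" --pt "0 0 0 0 0.85" --pt "0 0 0 0 0.85" --pt "0 0 0 0 0.85" --pt "0 0 0 0 0.85"

```text
time_s: 38.95
tool_pos: [419.3, 359.3, 139.4]
tool_rot: [[-1.0, 0.002, 0.004], [0.002, 1.0, 0.002], [-0.004, 0.002, -1.0]]
wrist_force: [0.8, 0.3, 0.3]
width: 72.8
grasp_force: 0.0
```

Call:
servo_tool --pt "0 0.0005 0.025 0 0.8" --pt "0 0.0005 0.045 0 0.8" --pt "0 0.0005 0.062 0 0.75" --pt "0 0.0005 0.069 0 0.7" --pt "0 0.0005 0.069 0 0.62"

```text
time_s: 39.37
tool_pos: [416.5, 358.6, 66.9]
tool_rot: [[-1.0, 0.002, -0.002], [0.002, 1.0, -0.002], [0.002, -0.002, -1.0]]
wrist_force: [-0.3, 0.2, 0.7]
width: 53.2
grasp_force: 0.0
```

Call:
servo_tool --pt "0 0 0 0 0.56" --pt "0 0 0 0 0.52" --pt "0 0 0 0 0.48" --pt "0 0 0 0 0.46" --pt "0 0 0 0 0.445"

```text
time_s: 39.78
tool_pos: [418.5, 359.8, 69.9]
tool_rot: [[-1.0, 0.001, 0.003], [0.001, 1.0, 0.0], [-0.003, 0.0, -1.0]]
wrist_force: [-0.6, -3.5, 5.7]
width: 38.8
grasp_force: 33.1
```

Call:
servo_tool --pt "0 0 0 0 0.445" --pt "0 0 0 0 0.445"

```text
time_s: 39.95
tool_pos: [418.5, 359.8, 69.9]
tool_rot: [[-1.0, 0.001, 0.003], [0.001, 1.0, 0.0], [-0.003, 0.0, -1.0]]
wrist_force: [-0.5, -3.3, 5.9]
width: 39.0
grasp_force: 33.1
```

Call:
servo_tool --pt "0 0 -0.001 0.1 0.445" --pt "0 0 -0.002 0.2 0.445" --pt "0 0 -0.0028 0.3 0.445" --pt "0 0 -0.0036 0.4 0.445" --pt "0 0 -0.0044 0.5 0.445"

```text
time_s: 40.37
tool_pos: [418.5, 360.4, 73.5]
tool_rot: [[-0.875, 0.484, 0.003], [0.484, 0.875, 0.002], [-0.002, 0.003, -1.0]]
wrist_force: [2.0, 1.5, 0.0]
width: 38.5
grasp_force: 32.9
```

Call:
servo_tool --pt "0 0 -0.001 0.1 0.445" --pt "0 0 -0.002 0.2 0.445" --pt "0 0 -0.003 0.3 0.445" --pt "0 0 -0.0035 0.35 0.445" --pt "0 0 -0.0035 0.36 0.445"

```text
time_s: 40.78
tool_pos: [418.8, 360.7, 77.0]
tool_rot: [[-0.651, 0.759, 0.004], [0.759, 0.651, 0.003], [-0.001, 0.005, -1.0]]
wrist_force: [2.3, 1.5, -0.9]
width: 38.8
grasp_force: 33.0
```

Call:
servo_tool --pt "0 0 0 0 0.445" --pt "0 0 0 0 0.445" --pt "0 0 0 0 0.445"

```text
time_s: 41.03
tool_pos: [418.8, 360.7, 77.0]
tool_rot: [[-0.652, 0.758, 0.004], [0.758, 0.652, 0.002], [-0.001, 0.004, -1.0]]
wrist_force: [4.8, 1.9, -1.3]
width: 38.6
grasp_force: 33.1
```

```bash
python3 - <<'E'
from h import *
im,d=snap('scene')
for sc,p,P in cloud('stop_top','scene',d): print(round(sc,2),np.round(p),len(P),np.percentile(P,[2,95],axis=0).round(1).tolist())
E
```

```text
0.43 [211. 383.] 109 [[411.4, 344.6, 77.3], [441.8, 363.5, 94.7]]
```

Call:
servo_tool --pt "0 0 0 0 0.5" --pt "0 0 0 0 0.6" --pt "0 0 0 0 0.7" --pt "0 0 -0.01 0 0.8" --pt "0 0 -0.04 0 0.8"

```text
time_s: 41.55
tool_pos: [412.7, 356.8, 111.6]
tool_rot: [[-0.652, 0.758, -0.011], [0.758, 0.652, -0.007], [0.002, -0.013, -1.0]]
wrist_force: [-0.4, -0.1, -0.3]
width: 68.3
grasp_force: 0.0
```

Call:
servo_tool --pt "0 0 -0.03 -0.12 0.8" --pt "0 0 -0.06 -0.24 0.6" --pt "0 0 -0.08 -0.36 0.4" --pt "0 0 -0.08 -0.48 0.2" --pt "0 0 -0.08 -0.6 0"

```text
time_s: 41.97
tool_pos: [417.9, 360.2, 199.0]
tool_rot: [[-0.968, 0.252, 0.003], [0.252, 0.968, 0.002], [-0.003, 0.003, -1.0]]
wrist_force: [-0.2, 0.3, -1.4]
width: 20.2
grasp_force: 0.0
```

Call:
servo_tool --pt "0 0 0 -0.12 0" --pt "0 0 0 -0.24 0" --pt "0 0 0 -0.26 0" --pt "0 0 0 -0.26 0" --pt "0 0 0 -0.26 0"

```text
time_s: 42.38
tool_pos: [416.9, 359.5, 196.1]
tool_rot: [[-1.0, 0.003, -0.0], [0.003, 1.0, -0.0], [0.0, -0.0, -1.0]]
wrist_force: [0.6, -0.5, -0.0]
width: -0.0
grasp_force: 0.0
```

Call:
servo_tool --pt "-0.03 -0.002 0 0 0" --pt "-0.07 -0.005 0 0 0" --pt "-0.1 -0.008 0 0 0" --pt "-0.116 -0.009 0 0 0" --pt "-0.116 -0.009 0 0 0"

```text
time_s: 42.8
tool_pos: [536.6, 349.5, 195.9]
tool_rot: [[-1.0, 0.005, 0.002], [0.005, 1.0, -0.0], [-0.002, -0.0, -1.0]]
wrist_force: [0.3, -0.2, -0.4]
width: -0.3
grasp_force: 0.0
```

Call:
servo_tool --pt "0 0 0.02 0 0" --pt "0 0 0.05 0 0" --pt "0 0 0.08 0 0" --pt "0 0 0.09 0 0" --pt "0 0 0.09 0 0"

```text
time_s: 43.22
tool_pos: [529.2, 349.2, 101.8]
tool_rot: [[-1.0, 0.001, -0.009], [0.001, 1.0, -0.004], [0.009, -0.004, -1.0]]
wrist_force: [0.1, -0.5, -0.4]
width: -0.2
grasp_force: 0.0
```

Call:
servo_tool --pt "0 0 0 0 0" --pt "0 0 0 0 0" --pt "0 0 0 0 0"

```text
time_s: 43.47
tool_pos: [534.7, 351.5, 108.8]
tool_rot: [[-1.0, 0.001, 0.004], [0.001, 1.0, 0.002], [-0.004, 0.002, -1.0]]
wrist_force: [0.5, 0.3, -0.6]
width: -0.2
grasp_force: 0.0
```

Above the button at (534,351). Press to about z = 66, then retreat.

Call:
servo_tool --pt "0 0 0.012 0 0" --pt "0 0 0.023 0 0" --pt "0 0 0.03 0 0" --pt "0 0 0.035 0 0" --pt "0 0 0.038 0 0"

```text
time_s: 43.88
tool_pos: [532.8, 350.4, 69.7]
tool_rot: [[-1.0, 0.001, -0.002], [0.001, 1.0, -0.001], [0.002, -0.001, -1.0]]
wrist_force: [-8.9, -4.9, 26.3]
width: -0.1
grasp_force: 13.4
```

Call:
servo_tool --pt "0 0 0.002 0 0" --pt "0 0 0.003 0 0" --pt "0 0 0.003 0 0" --pt "0 0 0.003 0 0"

```text
time_s: 44.22
tool_pos: [532.8, 350.4, 69.7]
tool_rot: [[-1.0, 0.0, -0.001], [0.0, 1.0, -0.001], [0.001, -0.001, -1.0]]
wrist_force: [-10.4, -5.5, 25.0]
width: -0.3
grasp_force: 12.7
```

Call:
servo_tool --pt "0 0 -0.02 0 0" --pt "0 0 -0.06 0 0" --pt "0 0 -0.1 0 0" --pt "0 0 -0.14 0 0" --pt "0 0 -0.14 0 0"

```text
time_s: 44.63
tool_pos: [538.3, 353.1, 215.5]
tool_rot: [[-1.0, 0.001, 0.016], [0.001, 1.0, 0.008], [-0.016, 0.008, -1.0]]
wrist_force: [0.3, 1.6, 2.1]
width: 0.0
grasp_force: 0.0
```

Call:
servo_tool --pt "-0.03 0.03 0 0 0" --pt "-0.03 0.03 0 0 0" --pt "-0.03 0.03 0 0 0" --pt "-0.03 0.03 0 0 0" --pt "-0.03 0.03 0 0 0"

```text
time_s: 45.05
tool_pos: [563.0, 380.2, 205.1]
tool_rot: [[-1.0, 0.001, -0.0], [0.001, 1.0, -0.0], [0.0, -0.0, -1.0]]
wrist_force: [-0.4, -0.1, 0.1]
width: -0.0
grasp_force: 0.0
```

```bash
python3 - <<'E'
from h import *
s=manip.get_state();print(s['time_s'],s['tool_pos'],s['wrist_force'])
for n in ('wrist','scene'):
  im,d=snap(n,'end_'+n+'.png')
  for t in ('stop_top','start_top'):
    for sc,p,P in cloud(t,n,d):
      if len(P)>6000: continue
      z=np.percentile(P[:,2],92);T=P[abs(P[:,2]-z)<4]
      print(n,t,round(sc,2),np.round(p),z.round(1),T.mean(0).round(1))
upright('bottle1','scene',-350,150);upright('jar1','scene',-350,190)
E
```

```text
45.05 [563.00541579 380.24842723 205.08029117] [-0.39944613 -0.05421045  0.14170407]
wrist stop_top 0.84 [ 56. 489.] 64.4 [448.8 546.6  63.3]
wrist stop_top 0.59 [ 16. 256.] 93.7 [426.  359.4  92.5]
wrist stop_top 0.24 [168. 248.] 75.7 [533.7 350.3  74.7]
wrist start_top 0.77 [167. 248.] 75.9 [533.9 350.3  74.8]
wrist start_top 0.75 [154. 452.] 52.2 [527.1 536.9  51.1]
scene stop_top 0.51 [208. 383.] 94.0 [428.1 360.2  92.7]
scene start_top 0.44 [271. 454.] 52.6 [532.6 539.6  51. ]
scene start_top 0.4 [243. 369.] 76.8 [541.1 352.7  74.9]
scene bottle1 0.75 [[629.0, -40.0, 54.0], [671.0, 9.0, 158.0]]
   50 141 [[632.0, -34.0], [670.0, 8.0]]
   70 168 [[632.0, -37.0], [670.0, 9.0]]
   90 194 [[632.0, -37.0], [670.0, 8.0]]
   110 233 [[633.0, -35.0], [670.0, 6.0]]
   130 123 [[637.0, -26.0], [659.0, -3.0]]
   150 86 [[635.0, -25.0], [656.0, -5.0]]
scene bottle1 0.74 [[625.0, -283.0, 53.0], [665.0, -238.0, 157.0]]
   50 130 [[627.0, -277.0], [664.0, -239.0]]
   70 165 [[626.0, -282.0], [665.0, -238.0]]
   90 166 [[626.0, -281.0], [664.0, -239.0]]
   110 200 [[627.0, -278.0], [663.0, -241.0]]
   130 98 [[633.0, -270.0], [653.0, -251.0]]
   150 70 [[630.0, -272.0], [651.0, -253.0]]
scene jar1 0.67 [[579.0, 88.0, 49.0], [635.0, 129.0, 119.0]]
   50 133 [[584.0, 92.0], [634.0, 128.0]]
   70 152 [[599.0, 89.0], [634.0, 129.0]]
   90 203 [[591.0, 89.0], [633.0, 127.0]]
   110 176 [[594.0, 88.0], [626.0, 119.0]]
```

View pics/end_scene.png

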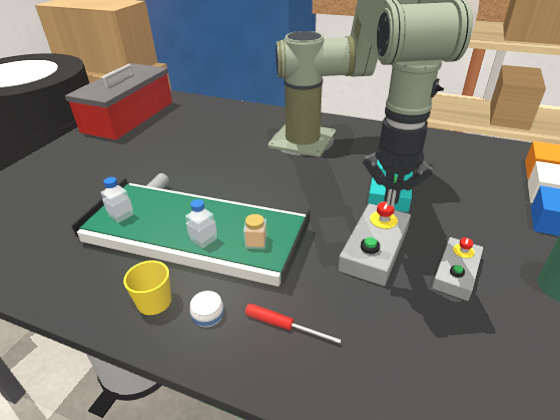

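The final picture shows all three containers upright, at (200,117), (222,202) and (232,256). The mushroom (212,385) and the start button (243,370) are both out, and the arm is clear. I'm handing in.

```bash
python3 -c "
from bench import manip
print(manip.finish_job())"
```

```text
the job is handed in; nothing more can be done
None
```

The job is handed in: both bottles and the jar stand upright on the belt, the stop and start are both out and the arm is clear; I did the stop, twist-out and start press twice because the jar was knocked towards the end stop after the first start press, and no verdict was returned.

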